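Sort drill-press tooling into the colour-coded trays

TASK

Sort the used drill-press tooling into its trays: the flat drift goes in the green tray, the two slotted strap clamps in the blue tray and the two taper sleeves in the yellow tray. The drift lies across both clamps: lift it off and lay it in its tray before you move the clamps, without dragging them out of place. Leave the drift and the clamps lying flat on the tray floors and the sleeves standing upright, nothing stacked or propped on a lip, and do not disturb the oil bottle or the red drill case.

Things in the scene. Friction and masses are not known exactly. Their poses are not given: they have to be found in the camera images.
- drift: flat steel wedge bar with a red-dipped head, 105 long (x) by 22 wide (y) by 12 mm thick (z), 0.14 kg. Parallel sided from x = -52 to +17 mm (red from -52 to -20), then narrowing to an about 10 mm wide nose at +x. Origin: middle of its length, on its underside. At the start it lies level across both clamps, roughly at right angles to them, underside 16 mm above the bench; its middle is over the 41 mm gap between the clamps
- clamp_dark: black strap clamp, a steel bar 90 long (x) by 25 wide (y) by 16 mm thick (z) with a 10 mm wide, 46 mm long slot through the middle, 0.19 kg. Origin: centre of its underside. Starts flat on the bench
- clamp_bright: bright grey strap clamp, same shape and size as the black one. Origin: centre of its underside. Starts flat on the bench parallel to the black one, 66 mm beside it (centre to centre), under the drift's other end
- sleeve_large: steel-grey taper sleeve, a slightly conical post standing upright on its wide end, 32 mm diameter at the foot, 30 mm near the top, 60 mm high including a 9 mm high, 14 by 8 mm flat tang on top, 0.2 kg. Origin: centre of its underside; z up
- sleeve_small: brass-coloured taper sleeve, same shape but 25 mm diameter at the foot, 23 mm near the top, 50 mm high including the 9 mm tang (14 by 8 mm), 0.12 kg. Origin: centre of its underside; z up
- tray_green: steel tray painted green, fixed to the bench, 125 (its x) by 140 (its y) mm outside, 117 by 132 mm inside; floor 4 mm thick, its 4 mm wide lip rises to 12 mm above the bench. Origin: centre of its underside, on the bench; z up. For the drift
- tray_blue: steel tray painted blue, fixed to the bench, 125 (its x) by 140 (its y) mm outside, 117 by 132 mm inside; floor 4 mm thick, its 4 mm wide lip rises to 12 mm above the bench. Origin: centre of its underside, on the bench; z up. For the two clamps, side by side
- tray_yellow: steel tray painted yellow, fixed to the bench, 125 (its x) by 140 (its y) mm outside, 117 by 132 mm inside; floor 4 mm thick, its 4 mm wide lip rises to 12 mm above the bench. Origin: centre of its underside, on the bench; z up. For the two sleeves
- oil_bottle: white bottle with a black cap, 52 mm diameter, 120 mm high, standing; leave alone. Origin: centre of its underside
- drill_case: closed red box, 130 (x) by 55 (y) by 30 mm high; leave alone. Origin: centre of its underside
Mind the look-alikes: they are no part of the job. There is more than one size of the sleeve_small; the one meant has the size given above.

How it is judged:
By the outcome, as a careful person would: the job done as asked, in the order asked, and still so for the second after the job is handed in, with the robot touching nothing.
It also fails if it takes over 136 s, if anything falls off the work surface, if the arm or the gripper's body presses on something with over 40 N, if the wrist force passes 120 N, or if a joint passes its speed limit or range.

ROBOT

A 7-joint arm with a two-finger parallel gripper is mounted at the origin on the work surface. World frame = base frame: x ahead of the robot, y to its left, z up, the work surface at z = 0. Lengths are in m, angles in rad, forces in N, time in s.
With the tool pointing down it reaches from about 0.4 to 0.85 m from the base axis. Payload 10.4 kg.
Tool frame: the origin (TCP) lies midway between the tips of the shut fingers; the grasp point (between the pads) lies 19 mm behind it; x points along the fingers, z is the direction in which the jaws open and shut, and the axes are right-handed (so a half turn about x gives the same grasp; the last joint's range is limited). The gripper opens to 87 mm and grips with 3 to 60 N. Pads are 19 mm wide; open, the fingers measure 117 mm over their backs; the gripper's body (75 mm by 190 mm) begins 51 mm behind the grasp point.
Start: joints at [-1.357, 0.332, -0.065, 1.46, 0.022, 1.35, -0.088], TCP at [0.147, 0.608, 0.223] pointing down, gripper open.
Joint ranges: [-2.6, 2.6], [-0.5, 2.12], [-1.47, 1.34], [0.16, 2.42], [-1.27, 4.41], [0.06, 2.06], [-2.6, 2.6]. Speed limits (rad/s): [2.22, 2.22, 2.79, 2.79, 3.14, 3.14, 3.14].

INTERFACE

Orientations are given as a unit quaternion [x, y, z, w].
In Python, from bench import read_state, camera, camera_params, close_job gives the robot as it stands.
- The arm moves only by the tool arm_command, never from a script. Its argument "targets" is a list of rows, each a list of 7 numbers: the closure in counts, from 0 (fully open) to 255 (shut), then the shift along the tool's x, y, z in mm, then the turn, a rotation vector about the tool's x, y, z in rad. A call has 1 to 10 rows; each row is the pose to reach, as a shift and turn from the pose commanded when the call began, along the tool's axes at that moment; what a row does not reach only later rows make up. A row lasts 1/10 s, in which the tool goes at most 50 mm and 8.59 degrees, less where a joint would pass 70% of its speed; a pose out of reach is approached as far as the arm can. A call with a gripper value outside its range is refused whole. The fingers move at their own pace and stop on an object; "newtons" is the grip in N (left out, the last holds). Time passes only in rows, so rows that repeat a pose let the fingers close. It gives the time, the measured TCP pose, the force and the opening at its end, in the units of the state.
- read_state(): the state, without advancing time (a new reading comes with each control period).
- camera(name): name is "scene" or "side" or "wrist"; returns the picture (420x560x3 uint8, red, green, blue); there is no depth.
- camera_params(name): a dict with "intrinsics" (3x3 intrinsics, pixels), "xyz" and "orientation" of the camera in the world; the wrist camera has in their place "mount" (4x4, takes a point from camera to tool coordinates, whose origin is the TCP and whose axes are the tool frame's). Camera axes: x right, y down, z forward; pixel columns grow to the right and rows downward; lengths in m; the calibration is good to about 2 mm. A picture is of the moment at which its call begins: read the wrist's pose just before it. camera_params takes no time and is no camera call.
- close_job(): hands the job in, once; it reports no verdict.
The state is a dict: "time": time; "joint_positions": joint angles; "joint_vel": joint speeds; "joint_torque": joint torques, N m; "ee_pos": TCP position; "eef_rot": TCP orientation; "ft_force": force on the tool from outside, world axes, zero at the start; "torque": the same for the moment, N m; "width": finger opening in m.
Only numpy, scipy, OpenCV 4.12 (cv2) and the standard library are available. Lean on these libraries where they do the work, as an engineer would, in place of code of your own. Each camera call takes 0.05 s, during which the arm holds its last target.

## Working session

There is one attempt and no reset: what is moved stays moved. The work goes in short steps, Python scripts to look and compute and a tool call to move; the robot and the scene stay as the last step left them, time stands still between calls to the robot, and variables do not carry over. Pictures are saved under pics/ and viewed, and the job is handed in when it is done.

Besides the shell and the picture viewer there is one more tool, called after "Request:" as name(argument=value, ...) on one line, values as JSON. arm_command: Moves the arm, as the interface text tells. Its arguments: {"type":"object","properties":{"targets":{"type":"array"},"newtons":{"type":"number"}},"required":["targets"]}

```bash
ls; mkdir -p pics; cat > h.py <<'E'
import numpy as np, cv2
from bench import *
from scipy.spatial.transform import Rotation as R
E
python3 - <<'E'
from h import *
s=read_state(); print(s)
for n in ("scene","side","wrist"):
    im=camera(n); cv2.imwrite(f"pics/{n}0.png",im[:,:,::-1]); print(n,camera_params(n))
E
```

```text
pics
{'time': 0.0, 'joint_positions': array([-1.35660335,  0.33287137, -0.06469489,  1.46094968,  0.02162772,
        1.34990386, -0.08849631]), 'joint_vel': array([-5.16607630e-04, -8.61877140e-04, -6.21758181e-04,  1.51069464e-03,
       -5.87988080e-04, -1.69871146e-04, -8.38284949e-05]), 'joint_torque': array([-3.88563885e-04, -6.23269773e+01,  2.43245991e-02, -3.89879537e+01,
       -6.14151056e-02,  4.01107210e-02,  1.31222923e-04]), 'ee_pos': array([0.14654278, 0.60717338, 0.22175026]), 'eef_rot': array([-0.43778678,  0.55593085,  0.43710675,  0.55517684]), 'ft_force': array([ 0.02852219,  0.32426062, -0.24066656]), 'torque': array([-0.00780664, -0.00612928,  0.01854174]), 'width': 0.08717244769016667}
scene {'intrinsics': array([[409.5400664 ,   0.        , 276.99270575],
       [  0.        , 409.5400664 , 210.18197491],
       [  0.        ,   0.        ,   1.        ]]), 'xyz': array([ 1.04292668, -0.4771491 ,  0.99570115]), 'orientation': array([ 0.86701495,  0.37726296, -0.13530488, -0.29605797])}
side {'intrinsics': array([[422.9511824 ,   0.        , 278.76113289],
       [  0.        , 422.9511824 , 204.36655848],
       [  0.        ,   0.        ,   1.        ]]), 'xyz': array([0.25414699, 0.69563277, 0.65773   ]), 'orientation': array([-0.14348273,  0.89228072, -0.42143147,  0.07512218])}
wrist {'intrinsics': array([[294.87719897,   0.        , 284.86291159],
       [  0.        , 294.87719897, 212.49796418],
       [  0.        ,   0.        ,   1.        ]]), 'mount': array([[-6.14906314e-05, -2.95109700e-01,  9.55463375e-01,
        -1.62873142e-01],
       [-2.08054250e-04, -9.55463353e-01, -2.95109706e-01,
         8.10524732e-02],
       [ 9.99999976e-01, -2.16934698e-04, -2.64678241e-06,
        -4.03353092e-04],
       [ 0.00000000e+00,  0.00000000e+00,  0.00000000e+00,
         1.00000000e+00]])}
```

View pics/scene0.png

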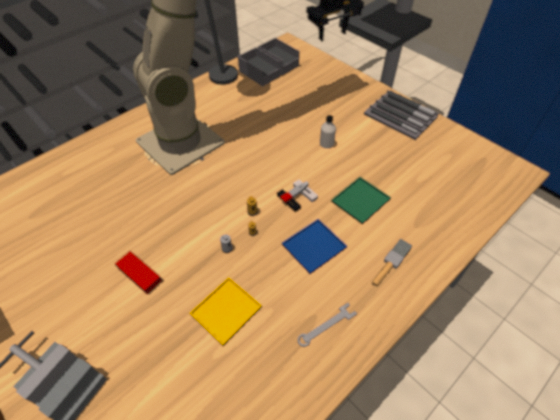

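View pics/side0.png

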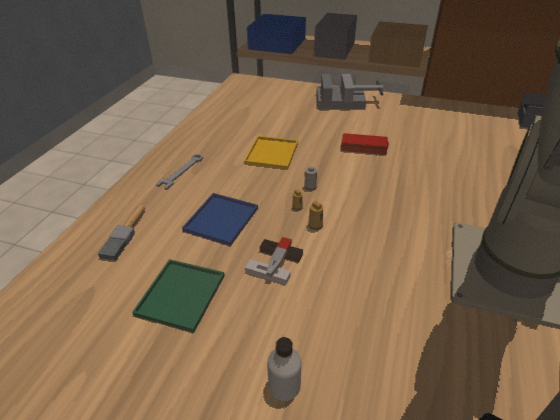

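View pics/wrist0.png

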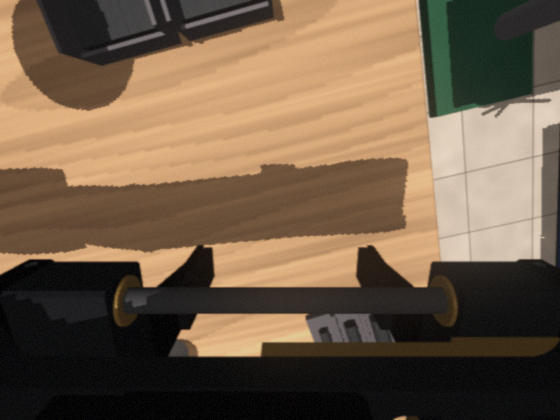

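The scene picture shows the drift and clamps at about (295,195), brass posts at (252,206) and (252,229), and the grey sleeve at (226,243). The trays are green (361,200), blue (314,246) and yellow (226,310), with the bottle at (328,135) and the case at (138,272). I'll zoom in and measure.

```bash
cat >> h.py <<'E'
def cam(n):
    p=camera_params(n); return p['intrinsics'],R.from_quat(p['orientation']).as_matrix(),np.array(p['xyz'])
def wcam(s):
    p=camera_params('wrist'); M=np.array(p['mount']); T=np.eye(4); T[:3,:3]=R.from_quat(s['eef_rot']).as_matrix(); T[:3,3]=s['ee_pos']
    W=T@M; return p['intrinsics'],W[:3,:3],W[:3,3]
def ray(c,uv,z):
    K,Rm,o=c; uv=np.atleast_2d(np.array(uv,float)); d=np.c_[uv,np.ones(len(uv))]@np.linalg.inv(K).T@Rm.T
    t=(z-o[2])/d[:,2]; return o+d*t[:,None]
def proj(c,P):
    K,Rm,o=c; q=(np.atleast_2d(P)-o)@Rm@K.T; return q[:,:2]/q[:,2:]
def crop(im,x0,y0,x1,y1,f,name):
    cv2.imwrite(name,cv2.resize(np.ascontiguousarray(im[y0:y1,x0:x1,::-1]),None,fx=f,fy=f,interpolation=cv2.INTER_CUBIC))
E
python3 - <<'E'
from h import *
a=cv2.imread("pics/scene0.png")[:,:,::-1]; b=cv2.imread("pics/side0.png")[:,:,::-1]
crop(a,210,165,340,265,6,"pics/sc1.png"); crop(b,225,155,345,295,4.2,"pics/sd1.png")
for n,im in (("scene",a),("side",b)):
    c=cam(n); hsv=cv2.cvtColor(np.ascontiguousarray(im),cv2.COLOR_RGB2HSV)
    for col,lo,hi in (("green",(55,80,20),(90,255,255)),("blue",(100,100,40),(125,255,255)),("yellow",(21,220,120),(32,255,255)),("red",(0,200,60),(4,255,255))):
        m=cv2.inRange(hsv,lo,hi); m=cv2.morphologyEx(m,cv2.MORPH_OPEN,np.ones((2,2)))
        cs=cv2.findContours(m,cv2.RETR_EXTERNAL,cv2.CHAIN_APPROX_NONE)[0]
        for k in sorted(cs,key=cv2.contourArea)[::-1][:3]:
            if cv2.contourArea(k)<60: continue
            w=ray(c,k[:,0],0.012)[:,:2]
            r=cv2.minAreaRect((w*1000).astype(np.float32)); print(n,col,cv2.contourArea(k),k[:,0].mean(0).round(),np.round(r[0]),np.round(r[1]),round(r[2],1))
E
```

```text
scene green 1228.5 [362. 201.] [622. 254.] [119. 136.] 1.5
scene blue 13594.0 [523.  90.] [ 574. 1268.] [ 369. 1375.] 24.4
scene blue 1610.0 [315. 246.] [640.  27.] [135. 119.] 85.3
scene yellow 2401.0 [226. 311.] [ 621. -279.] [124. 139.] 4.8
scene red 746.0 [139. 273.] [ 371. -385.] [136.  51.] 7.4
side green 2721.0 [181. 296.] [609. 267.] [122. 128.] 1.4
side blue 1754.5 [278.  34.] [  942. -1284.] [278. 563.] 14.8
side blue 1626.5 [222. 220.] [623.  41.] [125. 113.] 85.4
```

View pics/sc1.png

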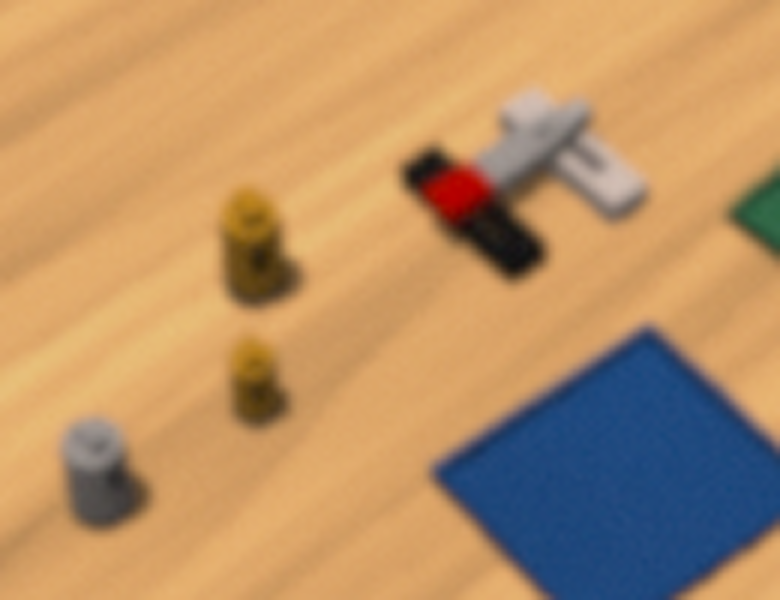

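View pics/sd1.png

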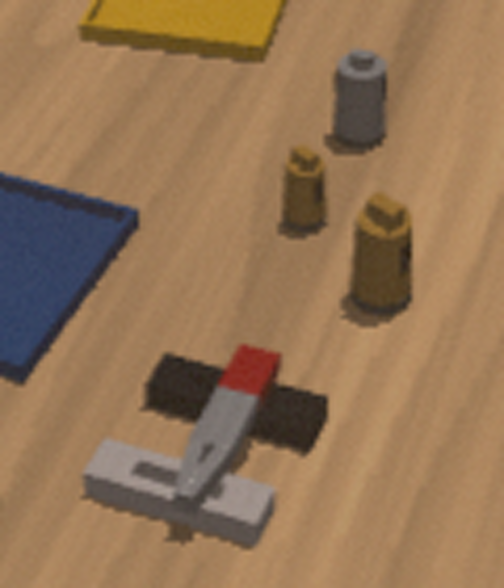

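```bash
python3 - <<'E'
from h import *
S=cam("scene");D=cam("side")
np.set_printoptions(precision=1,suppress=True)
print("blue scene L,T",ray(S,[(282.5,244.2),(318.3,219.2)],.012)*1000)
print("blue side R,B",ray(D,[(257.9,205),(231,244)],.012)*1000)
# tangs: scene tops, side tops
def tri(u,v):
    A=[];b=[]
    for c,p in ((S,u),(D,v)):
        K,Rm,o=c; d=Rm@np.linalg.inv(K)@np.array([*p,1]); d/=np.linalg.norm(d); P=np.eye(3)-np.outer(d,d); A.append(P); b.append(P@o)
    x=np.linalg.solve(A[0]+A[1],b[0]+b[1]); return x*1000, [np.linalg.norm(P@x-q)*1000 for P,q in zip(A,b)]
sc=lambda x,y:(x/6+210,y/6+165); sd=lambda x,y:(x/4.2+225,y/4.2+155)
for n,u,v in (("grey",(95,432),(362,57)),("brS",(252,352),(305,156)),("brL",(250,205),(386,208))):
    print(n,*tri(sc(*u),sd(*v)))
print("feet scene",ray(S,[sc(100,505),sc(257,408),sc(255,285)],0)*1000)
print("feet side",ray(D,[sd(360,130),sd(303,217),sd(383,295)],0)*1000)
print(proj(S,[[0,0,0]]),proj(D,[[0,0,0]]))
E
```

```text
blue scene L,T [[572.7 -36.1  12. ]
 [581.1 103.   12. ]]
blue side R,B [[561.2 -31.4  12. ]
 [569.4 111.   12. ]]
grey [ 466.1 -154.9   55.6] [np.float64(2.483541303153591), np.float64(2.48354130315378)]
brS [474.7 -67.1  44.2] [np.float64(2.123373436875556), np.float64(2.1233734368756734)]
brL [415.2 -16.3  60.5] [np.float64(2.295500620778181), np.float64(2.295500620778179)]
feet scene [[ 469.5 -159.5    0. ]
 [ 478.2  -67.7   -0. ]
 [ 419.3  -18.5   -0. ]]
feet side [[ 464.1 -159.3    0. ]
 [ 473.4  -68.1    0. ]
 [ 412.1  -17.     0. ]]
[[179.8 141.8]] [[510.7 272.2]]
```

```bash
cat >> h.py <<'E'
import json,os
def rotphi(phi):  # tool x down, tool z at world angle phi
    x=np.array([0,0,-1.]); z=np.array([np.cos(phi),np.sin(phi),0]); y=np.cross(z,x); return np.c_[x,y,z]
# NOTE: row shift is relative to commanded pose; use measured state, corrected by commanded error if known
def phi_now(s):
    z=R.from_quat(s['eef_rot']).as_matrix()[:,2]; return np.arctan2(z[1],z[0])
def move(x,y,z,phi=None,s=None):
    s=s or read_state(); M=R.from_quat(s['eef_rot']).as_matrix(); p0=phi_now(s)
    if phi is None: phi=p0
    c=[phi+k*np.pi for k in range(-3,4)]
    def j7(ph): # estimate of drift from neutral
        az=np.arctan2(s['ee_pos'][1],s['ee_pos'][0]); return 0
    base=1.334-NEUT
    c=min(c,key=lambda ph:abs((ph-(np.arctan2(y,x)-base)))) # relative to neutral tool yaw
    T=rotphi(c); d=M.T@(np.array([x,y,z])-s['ee_pos'])*1000; rv=R.from_matrix(M.T@T).as_rotvec()
    print("mm",d.round(1),"rv",rv.round(3),"rows",max(np.linalg.norm(d)/50,np.linalg.norm(rv)/.15).round(1),"phi",round(c,3),"rel neutral",round(c-(np.arctan2(y,x)-base),2))
NEUT=0
E
python3 - <<'E'
from h import *
s=read_state(); print(R.from_quat(s['eef_rot']).as_matrix().round(3), phi_now(s))
S=cam("scene");D=cam("side")
sc=lambda x,y:(x/6+210,y/6+165); sd=lambda x,y:(x/4.2+225,y/4.2+155)
print("drift head,nose sc",ray(S,[sc(440,205),sc(585,105)],.028)*1000)
print("drift head,nose sd",ray(D,[sd(260,355),sd(190,490)],.028)*1000)
E
```

```text
[[-0.    -0.972  0.235]
 [-0.001  0.235  0.972]
 [-1.    -0.    -0.001]] 1.3339751426297373
drift head,nose sc [[462.41172863  71.06095708  28.        ]
 [465.08110729 173.5153917   28.        ]]
drift head,nose sd [[453.27079014  76.34602356  28.        ]
 [456.82096229 172.73415416  28.        ]]
```

```bash
sed -i 's/base=1.334-NEUT/base=0/' h.py; python3 -c "
from h import *
move(.52,.07,.30,0.13)"
```

```text
mm [ -77.6 -489.1 -434.8] rv [ 1.204e+00 -1.000e-03  1.000e-03] rows 13.2 phi 0.13 rel neutral -0.0
```

Request:
arm_command(targets=[[0, -78, -489, -435, 1.204, 0, 0], [0, -78, -489, -435, 1.204, 0, 0], [0, -78, -489, -435, 1.204, 0, 0], [0, -78, -489, -435, 1.204, 0, 0], [0, -78, -489, -435, 1.204, 0, 0], [0, -78, -489, -435, 1.204, 0, 0], [0, -78, -489, -435, 1.204, 0, 0], [0, -78, -489, -435, 1.204, 0, 0], [0, -78, -489, -435, 1.204, 0, 0], [0, -78, -489, -435, 1.204, 0, 0]])

```text
time: 1.15
ee_pos: [0.4305, 0.1978, 0.282]
eef_rot: [-0.046, 0.706, 0.046, 0.706]
ft_force: [1.9, 0.0, 0.2]
width: 0.0868
```

```bash
python3 -c "
from h import *
move(.52,.07,.30,0.13)"
```

```text
mm [ -18.1 -138.3   72.3] rv [-0.     0.    -0.001] rows 3.1 phi 0.13 rel neutral -0.0
```

Request:
arm_command(targets=[[0, -18, -130, 68, 0, 0, 0], [0, -18, -130, 68, 0, 0, 0], [0, -18, -130, 68, 0, 0, 0], [0, -18, -130, 68, 0, 0, 0], [0, -18, -130, 68, 0, 0, 0], [0, -18, -130, 68, 0, 0, 0]])

```text
time: 1.75
ee_pos: [0.5135, 0.0808, 0.2993]
eef_rot: [-0.046, 0.706, 0.047, 0.705]
ft_force: [-0.2, 0.3, -0.4]
width: 0.0869
```

```bash
cat >> h.py <<'E'
def shot(tag):
    s=read_state(); im=camera('wrist'); cv2.imwrite(f"pics/{tag}.png",im[:,:,::-1])
    np.save(f"pics/{tag}_e.npy",np.r_[s['ee_pos'],s['eef_rot']]); print(tag,s['time'],s['ee_pos'].round(4),s['ft_force'].round(1)); return load(tag)
def load(tag):
    e=np.load(f"pics/{tag}_e.npy"); return np.ascontiguousarray(cv2.imread(f"pics/{tag}.png")[:,:,::-1]), wcam(dict(ee_pos=e[:3],eef_rot=e[3:]))
E
python3 -c "
from h import *
shot('w1')"
```

```text
w1 1.75 [0.5135 0.0808 0.2993] [-0.2  0.3 -0.4]
```

View pics/w1.png

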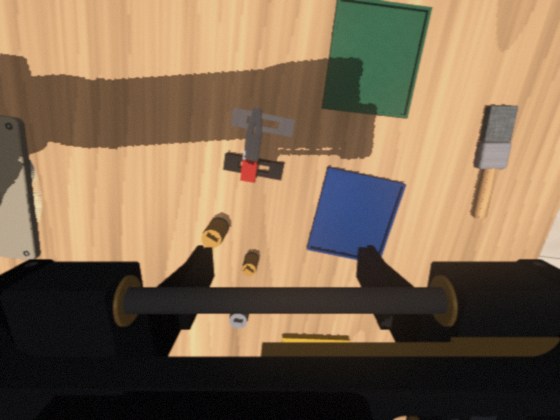

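Wrist view: drift head at (249,173), black clamp (253,166), bright clamp (263,122), large brass (215,230), small brass (250,262), grey (238,318), green tray (376,58), blue tray (356,213).

```bash
python3 - <<'E'
from h import *
np.set_printoptions(precision=1,suppress=True)
im,c=load('w1')
crop(im,190,90,310,285,3,"pics/w1c.png")
hsv=cv2.cvtColor(im,cv2.COLOR_RGB2HSV)
for col,lo,hi,z in (("green",(60,80,10),(90,255,255),.012),("blue",(100,100,20),(125,255,255),.012),("red",(0,200,60),(4,255,255),.028),("red",(175,200,60),(180,255,255),.028)):
    m=cv2.inRange(hsv,lo,hi); m=cv2.morphologyEx(m,cv2.MORPH_OPEN,np.ones((2,2)))
    cs=cv2.findContours(m,cv2.RETR_EXTERNAL,cv2.CHAIN_APPROX_NONE)[0]
    for k in sorted(cs,key=cv2.contourArea)[::-1][:1]:
        w=ray(c,k[:,0],z)[:,:2]; r=cv2.minAreaRect((w*1000).astype(np.float32)); print(col,cv2.contourArea(k),k[:,0].mean(0).round(),r, cv2.boxPoints(cv2.minAreaRect(k)).round().tolist())
E
```

```text
green 6995.5 [378.  55.] ((613.0274658203125, 255.19009399414062), (118.40814208984375, 132.72825622558594), 0.5119250416755676) [[324.0, 106.0], [339.0, -0.0], [427.0, 13.0], [411.0, 119.0]]
blue 5454.0 [356. 218.] ((634.3743896484375, 28.469463348388672), (138.66995239257812, 122.46711730957031), 85.54109191894531) [[309.0, 249.0], [329.0, 167.0], [403.0, 185.0], [383.0, 267.0]]
```

View pics/w1c.png

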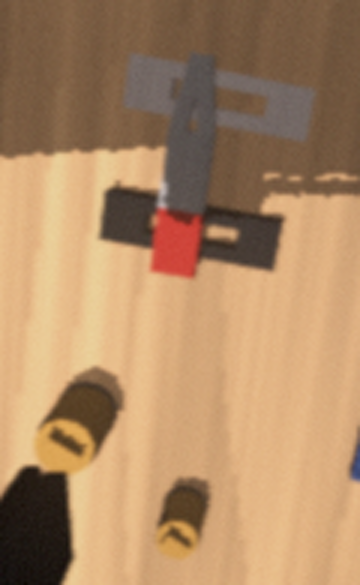

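```bash
python3 - <<'E'
from h import *
np.set_printoptions(precision=1,suppress=True)
im,c=load('w1'); q=lambda *a:[(x/3+190-.33,y/3+90-.33) for x,y in a]
def show(n,pts,z): 
    w=ray(c,q(*pts),z)*1000; print(n,w[:,:2].tolist()); r=cv2.minAreaRect(w[:,:2].astype(np.float32)); print("   ",r); return w
show("black",[(108,188),(284,215),(272,270),(100,238)],.016)
show("bright",[(130,55),(313,90),(305,140),(123,105)],.016)
w=show("drift ends",[(152,270),(194,277),(187,54),(215,56),(165,188),(207,210)],.028)
h=(w[0]+w[1])/2;n=(w[2]+w[3])/2; print(h,n,(h+n)/2,np.linalg.norm(n-h),np.arctan2(*(n-h)[[1,0]]))
show("big",[(67,443)],.055);show("small top",[(178,537)],.045)
show("big",[(37,443),(97,443)],.051);show("small top",[(157,537),(201,537)],.041)
E
```

```text
black [[421.2597520882469, 106.02770781034796], [509.65284913742835, 104.27273849873215], [507.21859964202423, 75.82951560358455], [419.0546916859136, 80.6664731733351]]
    ((464.3537292480469, 92.46959686279297), (28.53386116027832, 89.16895294189453), 86.85971069335938)
bright [[427.12801303038293, 169.65851339729753], [515.6931513652277, 165.3324501110359], [515.0804635065977, 141.72984248185668], [425.5893841774607, 146.45076618097627]]
    ((470.9566650390625, 155.87498474121094), (23.60210418701172, 89.61549377441406), 86.98028564453125)
drift ends [[448.0259171024275, 70.3082212814579], [469.05976404827123, 69.5320068012732], [455.2972596592078, 173.313532423244], [468.2427663839282, 174.14231873750182], [450.769966483897, 111.11025702296028], [472.00079408233495, 103.28074567455128]]
    ((462.376953125, 121.93994140625), (104.95664978027344, 21.708354949951172), 86.1524887084961)
[458.5  69.9  28. ] [461.8 173.7  28. ] [460.2 121.8  28. ] 103.85796251860377 1.5397183823170857
big [[417.29553893505664, -15.88169939705994]]
    ((417.2955322265625, -15.881699562072754), (0.0, 0.0), 0.0)
small top [[476.0036965284281, -65.58264568302572]]
    ((476.0036926269531, -65.58264923095703), (0.0, 0.0), 0.0)
big [[401.59951450822666, -19.580919824588094], [431.30664808563705, -15.654053555017061]]
    ((416.45306396484375, -17.61748695373535), (29.965538024902344, 0.0), -172.46995544433594)
small top [[464.7243164891486, -69.2102292123439], [487.81375601319394, -66.15759081913589]]
    ((476.26904296875, -67.68391418457031), (23.29036521911621, 0.0), -172.46864318847656)
```

```bash
python3 - <<'E'
from h import *
im,c=load('w1')
crop(im,300,0,450,275,2,"pics/w1t.png")
move(.4605,.105,.11,-.04)
E
```

```text
mm [189.4  30.6 -49.2] rv [ 0.172 -0.001 -0.   ] rows 4.0 phi -0.04 rel neutral -0.26
```

View pics/w1t.png

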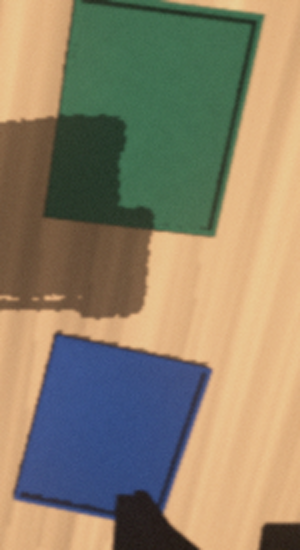

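Request:
arm_command(targets=[[0, 189, 31, -49, 0.172, 0, 0], [0, 189, 31, -49, 0.172, 0, 0], [0, 189, 31, -49, 0.172, 0, 0], [0, 189, 31, -49, 0.172, 0, 0], [0, 189, 31, -49, 0.172, 0, 0], [0, 189, 31, -49, 0.172, 0, 0], [0, 189, 31, -49, 0.172, 0, 0]])

```text
time: 2.5
ee_pos: [0.4636, 0.1047, 0.1134]
eef_rot: [0.015, 0.706, -0.014, 0.708]
ft_force: [0.3, 1.0, 0.4]
width: 0.0871
```

```bash
python3 - <<'E'
from h import *
np.set_printoptions(precision=1,suppress=True)
im,c=load('w1'); q=lambda *a:[(x/2+300-.25,y/2-.25) for x,y in a]
w=ray(c,q((43,216),(215,236),(263,15),(75,-4)),.012)*1000; print(w, cv2.minAreaRect(w[:,:2].astype(np.float32)))
w=ray(c,q((14,496),(59,332),(211,370)),.012)*1000; print(w)
shot('w2')
E
```

```text
[[552.5 186.8  12. ]
 [678.7 189.6  12. ]
 [675.1 328.8  12. ]
 [550.6 323.1  12. ]] ((613.8212890625, 257.5821838378906), (126.26205444335938, 139.19284057617188), 1.4750319719314575)
[[565.2 -32.4  12. ]
 [578.5 106.2  12. ]
 [700.6  92.6  12. ]]
w2 2.5 [0.5 0.1 0.1] [0.3 1.  0.4]
```

View pics/w2.png

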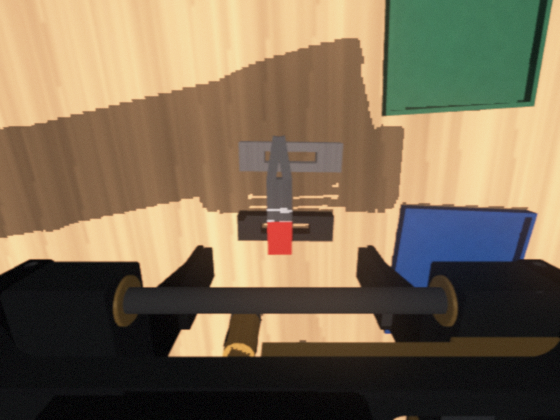

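```bash
python3 - <<'E'
from h import *
im,c=load('w2')
crop(im,225,125,350,265,5,"pics/w2c.png")
print(read_state()['ee_pos'])
E
```

```text
[0.4636377  0.10458012 0.11328649]
```

View pics/w2c.png

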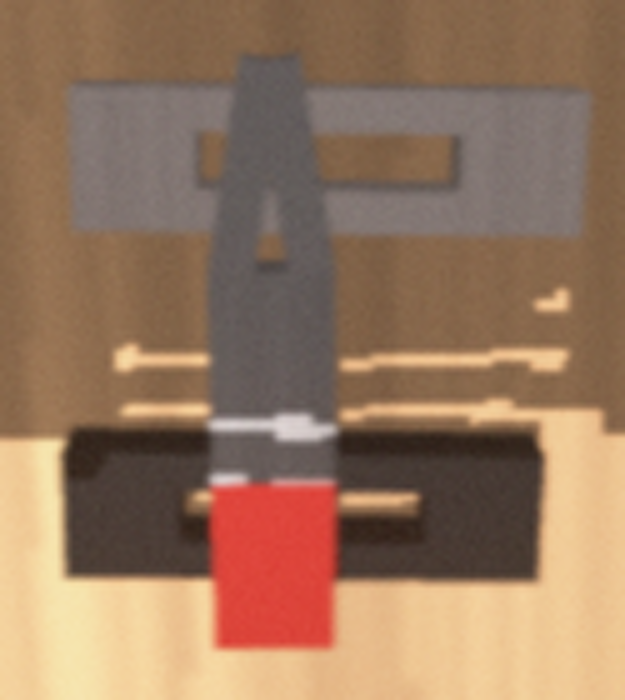

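```bash
python3 - <<'E'
from h import *
np.set_printoptions(precision=1,suppress=True)
im,c=load('w2'); q=lambda *a:[(x/5+225-.4,y/5+125-.4) for x,y in a]
w=ray(c,q((215,648),(334,648),(212,487),(338,485),(210,265),(335,265),(240,57),(298,57)),.028)*1000
m=(w[::2]+w[1::2])/2; print(m[:,:2]); print(w[1::2,0]-w[::2,0])
d=m[-1]-m[0];print(np.linalg.norm(d),np.arctan2(d[1],d[0]), (m[0]+m[-1])/2)
for p in ([(68,452),(541,452),(537,578),(68,576)],[(70,83),(590,92),(583,235),(72,232)]):
    w=ray(c,q(*p),.016)*1000; print(w[:,:2].mean(0),cv2.minAreaRect(w[:,:2].astype(np.float32)))
E
```

```text
[[457.7  69.2]
 [459.3 100.6]
 [460.8 140.3]
 [461.8 174.5]]
[21.9 22.4 21.2  9.5]
105.45953012987962 1.5319983284202707 [459.8 121.8  28. ]
[464.1  90.5] ((463.9790954589844, 90.6202163696289), (25.145084381103516, 89.18679809570312), 87.2291259765625)
[471.2 155.9] ((471.1599426269531, 156.15234375), (25.681062698364258, 90.53974914550781), 87.21685791015625)
```

```bash
python3 -c "
from h import *
move(.4598,.120,.05,-.039)"
```

```text
mm [63.3 15.1 -4.7] rv [-0.003  0.004 -0.002] rows 1.3 phi -0.039 rel neutral -0.29
```

Request:
arm_command(targets=[[0, 20, 15, -5, 0, 0.004, -0.002], [0, 63, 15, -5, 0, 0.004, -0.002], [0, 63, 15, -5, 0, 0.004, -0.002], [0, 63, 15, -5, 0, 0.004, -0.002], [0, 63, 15, -5, 0, 0.004, -0.002], [0, 63, 15, -5, 0, 0.004, -0.002]])

```text
time: 3.15
ee_pos: [0.4585, 0.1196, 0.0496]
eef_rot: [0.015, 0.707, -0.015, 0.706]
ft_force: [0.8, 0.0, -0.7]
width: 0.0873
```

```bash
python3 -c "
from h import *
move(.4598,.120,.0175,-.039)"
```

```text
mm [32.1  0.5  1.4] rv [-0.004 -0.001  0.   ] rows 0.6 phi -0.039 rel neutral -0.29
```

Request:
arm_command(targets=[[0, 16, 0.5, 1.4, 0, 0, 0], [60, 32, 0.5, 1.4, 0, 0, 0], [120, 32, 0.5, 1.4, 0, 0, 0], [120, 32, 0.5, 1.4, 0, 0, 0], [120, 32, 0.5, 1.4, 0, 0, 0]], newtons=20)

```text
time: 3.65
ee_pos: [0.4591, 0.1199, 0.0168]
eef_rot: [0.015, 0.708, -0.015, 0.706]
ft_force: [-0.2, -0.7, -0.0]
width: 0.0631
```

```bash
python3 -c "
from h import *
move(.4598,.120,.0175,-.039)
print(read_state()['width'])
im,c=shot('w3'); crop(im,180,130,400,300,3.5,'pics/w3c.png')
"
```

```text
mm [-0.7  0.1  0.7] rv [-0.003 -0.003  0.001] rows 0.0 phi -0.039 rel neutral -0.29
0.06310636272099518
w3 3.65 [0.4591 0.1199 0.0168] [-0.2 -0.7 -0. ]
```

View pics/w3c.png

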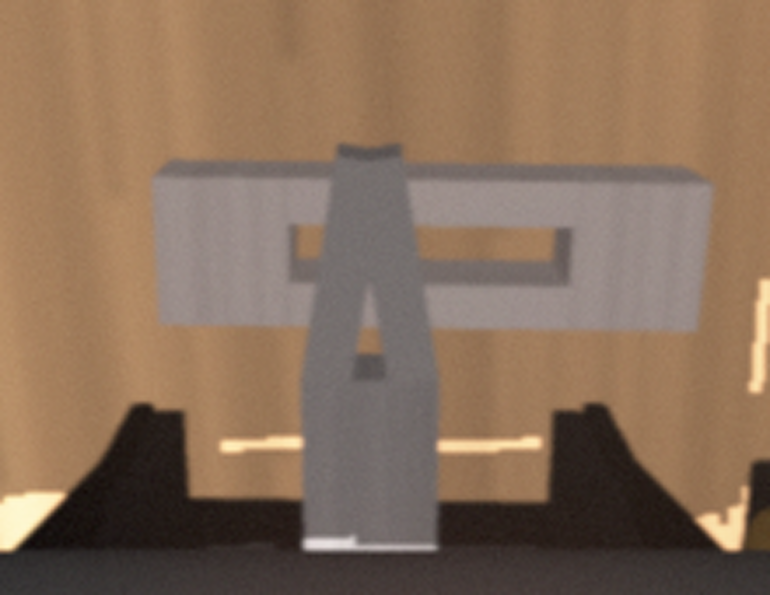

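Drift (303–438) is centred between the fingers (187, 550) in the crop. Closing.

Request:
arm_command(targets=[[150, 0, 0, 0.3, 0, 0, 0], [175, 0, 0, 0.3, 0, 0, 0], [190, 0, 0, 0.3, 0, 0, 0], [205, 0, 0, 0.3, 0, 0, 0], [255, 0, 0, 0.3, 0, 0, 0], [255, 0, 0, 0.3, 0, 0, 0], [255, 0, 0, 0.3, 0, 0, 0]], newtons=20)

```text
time: 4.4
ee_pos: [0.4587, 0.1197, 0.0157]
eef_rot: [0.014, 0.708, -0.015, 0.706]
ft_force: [-0.5, -0.5, 1.2]
width: 0.0217
```

Request:
arm_command(targets=[[255, -5, 0, 0.3, 0, 0, 0], [255, -15, 0, 0.3, 0, 0, 0], [255, -35, 0, 0.3, 0, 0, 0], [255, -65, 0, 0.3, 0, 0, 0], [255, -65, 0, 0.3, 0, 0, 0], [255, -65, 0, 0.3, 0, 0, 0]])

```text
time: 5.0
ee_pos: [0.4596, 0.1201, 0.0815]
eef_rot: [0.015, 0.708, -0.015, 0.706]
ft_force: [0.5, -0.4, -1.1]
width: 0.0218
```

```bash
python3 -c "
from h import *
print(read_state()['width'])
move(.614,.256,.081,-.02+.026)
im=camera('side'); crop(im,120,200,320,350,4,'pics/sd2.png')
im,c=shot('w4')
"
```

```text
0.02180178811896316
mm [  0.  142.3 148.6] rv [-0.048 -0.003  0.001] rows 4.1 phi 0.006 rel neutral -0.39
w4 5.05 [0.459  0.1198 0.0807] [-0.7 -0.3 -2. ]
```

View pics/sd2.png

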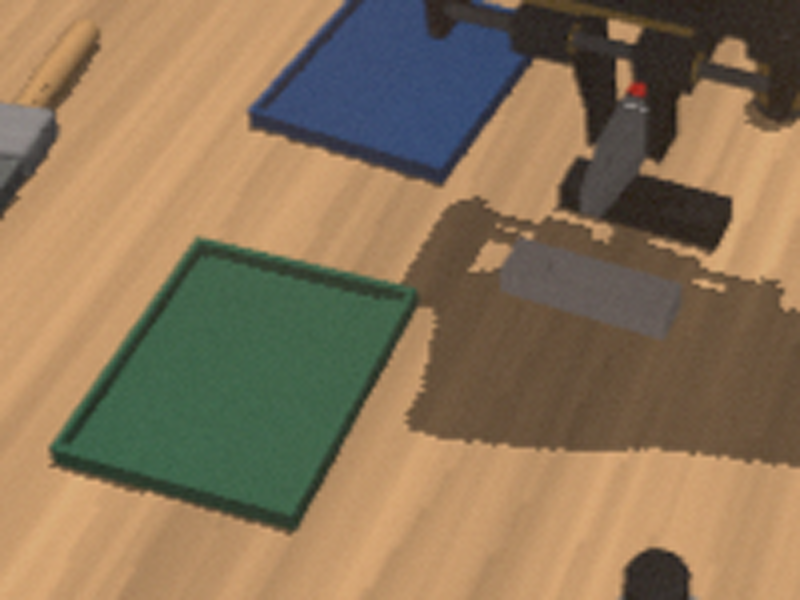

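View pics/w4.png

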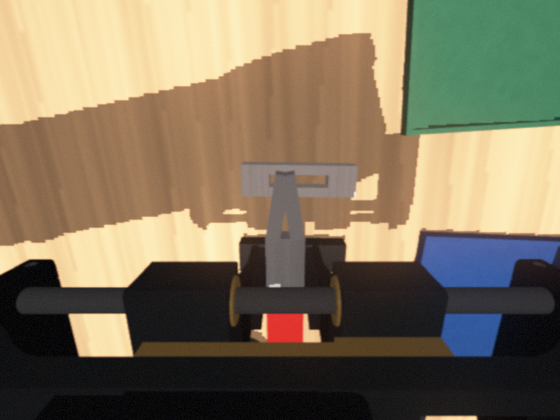

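```bash
python3 -c "
from h import *
im,c=load('w4')
for z in (.08,.085,.09,.093,.096,.1): print(z,ray(c,[(285,172),(285,342)],z).round(4).tolist())
"
```

```text
0.08 [[0.4615, 0.1737, 0.08], [0.4567, 0.0592, 0.08]]
0.085 [[0.4616, 0.1746, 0.085], [0.4569, 0.0635, 0.085]]
0.09 [[0.4616, 0.1754, 0.09], [0.4571, 0.0678, 0.09]]
0.093 [[0.4616, 0.1759, 0.093], [0.4572, 0.0704, 0.093]]
0.096 [[0.4617, 0.1764, 0.096], [0.4573, 0.073, 0.096]]
0.1 [[0.4617, 0.177, 0.1], [0.4575, 0.0765, 0.1]]
```

Request:
arm_command(targets=[[255, 0, 30, 30, 0, 0, 0], [255, 0, 65, 68, -0.04, 0, 0], [255, 0, 100, 105, -0.04, 0, 0], [255, 0, 130, 136, -0.04, 0, 0], [255, 0, 142, 149, -0.048, 0, 0], [255, 0, 142, 149, -0.048, 0, 0], [255, 0, 142, 149, -0.048, 0, 0], [255, 0, 142, 149, -0.048, 0, 0]])

```text
time: 5.9
ee_pos: [0.6134, 0.2542, 0.0792]
eef_rot: [-0.003, 0.709, 0.001, 0.705]
ft_force: [-0.2, -0.2, -0.9]
width: 0.022
```

```bash
python3 -c "
from h import *
move(.614,.255,.010,.006)
im,c=shot('w5')
"
```

```text
mm [69.2  1.   1. ] rv [-0.001 -0.005  0.003] rows 1.4 phi 0.006 rel neutral -0.39
w5 5.9 [0.6134 0.2542 0.0792] [-0.2 -0.2 -0.9]
```

View pics/w5.png

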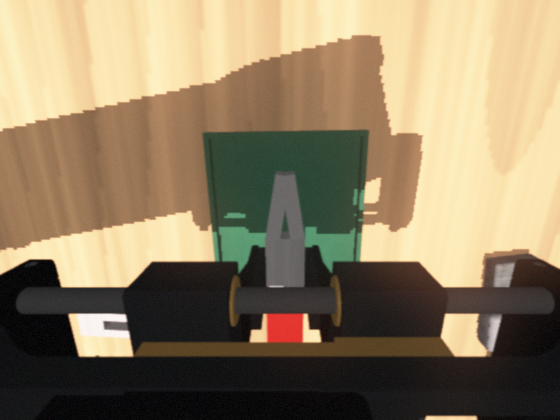

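```bash
python3 -c "
from h import *
im,c=load('w5')
print(ray(c,[(206,133),(367,131)],.012).round(4).tolist(), ray(c,[(285,173)],.091))
"
```

```text
[[0.5534, 0.3263, 0.012], [0.6745, 0.3283, 0.012]] [[0.61335557 0.30971839 0.091     ]]
```

Request:
arm_command(targets=[[255, 25, 1, 1, 0, -0.003, 0], [255, 50, 1, 1, 0, -0.003, 0], [255, 62, 1, 1, 0, -0.003, 0], [255, 68, 1, 1, 0, -0.003, 0], [255, 71, 1, 1, 0, -0.003, 0], [255, 72, 1, 1, 0, -0.003, 0], [255, 72, 1, 1, 0, -0.003, 0]])

```text
time: 6.65
ee_pos: [0.6153, 0.2564, 0.0087]
eef_rot: [-0.002, 0.707, 0.002, 0.707]
ft_force: [0.4, 0.1, -0.7]
width: 0.0217
```

Request:
arm_command(targets=[[255, 1.5, 0, 0, 0, 0, 0], [255, 3, 0, 0, 0, 0, 0], [255, 3, 0, 0, 0, 0, 0]])

```text
time: 6.95
ee_pos: [0.6147, 0.2563, 0.0048]
eef_rot: [-0.003, 0.708, 0.002, 0.707]
ft_force: [0.7, 0.0, -3.2]
width: 0.0217
```

Request:
arm_command(targets=[[190, 0, 0, 0, 0, 0, 0], [150, 0, 0, 0, 0, 0, 0], [120, 0, 0, 0, 0, 0, 0], [120, 0, 0, 0, 0, 0, 0], [120, -10, 0, 0, 0, 0, 0], [120, -40, 0, 0, 0, 0, 0], [100, -85, 0, 0, 0, 0, 0], [100, -100, 0, 0, 0, 0, 0], [100, -100, 0, 0, 0, 0, 0], [100, -100, 0, 0, 0, 0, 0]])

```text
time: 7.95
ee_pos: [0.6147, 0.2565, 0.1048]
eef_rot: [-0.003, 0.707, 0.002, 0.707]
ft_force: [-0.7, 0.1, -0.7]
width: 0.0529
```

```bash
python3 -c "
from h import *
im,c=shot('w6')
im=camera('side'); crop(im,120,200,320,350,4,'pics/sd3.png')
move(.471,.13,.105,-.05)
"
```

```text
w6 7.95 [0.6147 0.2565 0.1048] [-0.7  0.1 -0.7]
mm [  -0.8 -125.3 -143.8] rv [ 0.056 -0.003  0.003] rows 3.8 phi -0.05 rel neutral -0.32
```

View pics/w6.png

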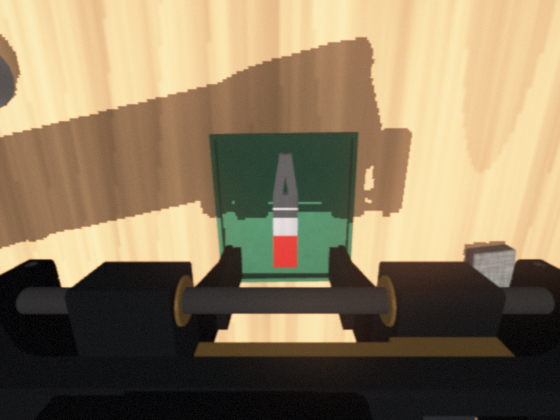

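View pics/sd3.png

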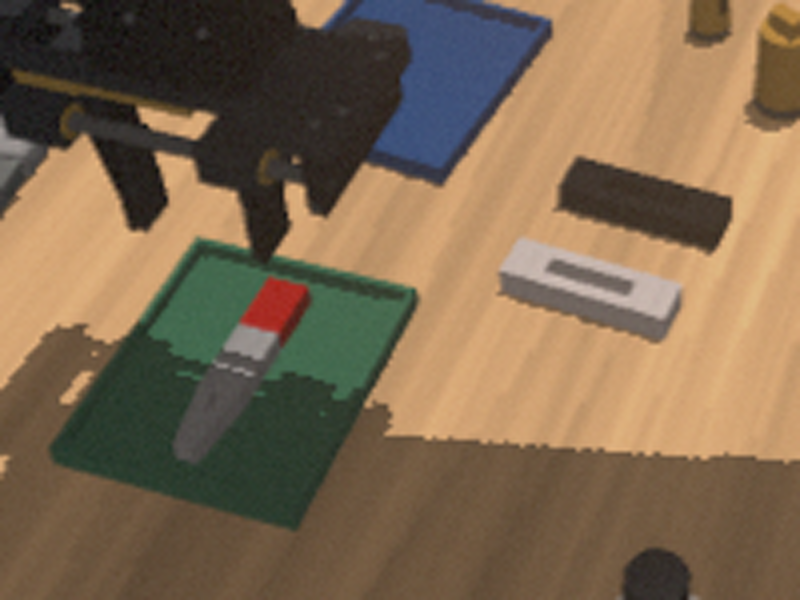

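```bash
python3 -c "
from h import *
move(.52,.125,.15,1.521)
"
```

```text
mm [ -45.9 -130.8  -95. ] rv [-1.515 -0.004 -0.   ] rows 10.1 phi 1.521 rel neutral 1.29
```

Request:
arm_command(targets=[[0, -46, -40, -30, -0.15, 0, 0], [0, -46, -131, -95, -1.515, 0, 0], [0, -46, -131, -95, -1.515, 0, 0], [0, -46, -131, -95, -1.515, 0, 0], [0, -46, -131, -95, -1.515, 0, 0], [0, -46, -131, -95, -1.515, 0, 0], [0, -46, -131, -95, -1.515, 0, 0], [0, -46, -131, -95, -1.515, 0, 0], [0, -46, -131, -95, -1.515, 0, 0], [0, -46, -131, -95, -1.515, 0, 0]])

```text
time: 9.05
ee_pos: [0.52, 0.1247, 0.1499]
eef_rot: [-0.485, 0.516, 0.485, 0.513]
ft_force: [-0.8, 0.0, 0.4]
width: 0.0867
```

Request:
arm_command(targets=[[0, 0, 0, 0, 0, 0, 0], [0, 0, 0, 0, 0, 0, 0]])

```text
time: 9.25
ee_pos: [0.5203, 0.1248, 0.1504]
eef_rot: [-0.482, 0.518, 0.482, 0.516]
ft_force: [-0.3, -0.1, 0.1]
width: 0.0871
```

```bash
python3 -c "
from h import *
im,c=shot('w7'); print(phi_now(read_state()),read_state()['joint_positions'].round(2))
crop(im,180,0,460,270,2.2,'pics/w7c.png')
"
```

```text
w7 9.25 [0.5203 0.1248 0.1504] [-0.3 -0.1  0.1]
1.5016192128625254 [-0.62  0.19  0.34  1.81 -0.07  1.16  1.24]
```

View pics/w7.png

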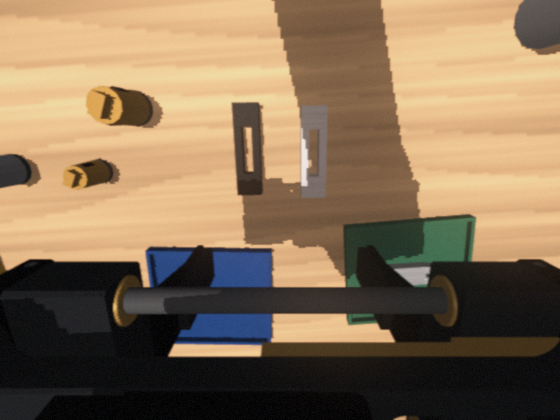

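```bash
python3 -c "
from h import *
im,c=load('w7')
crop(im,220,90,340,210,5,'pics/w7c.png'); crop(im,0,70,170,200,4.5,'pics/w7s.png')
"
```

View pics/w7c.png

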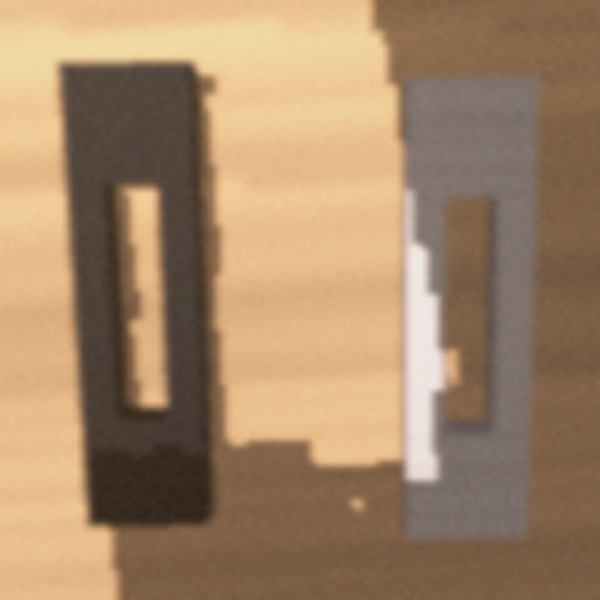

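View pics/w7s.png

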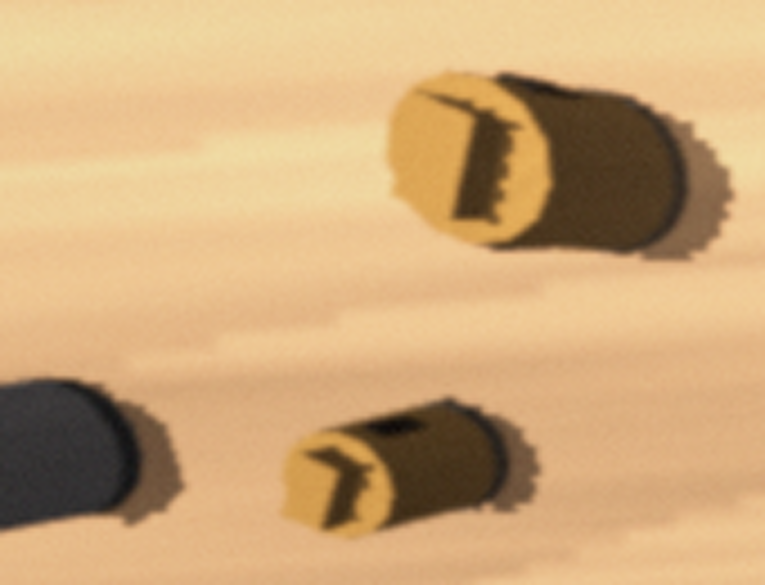

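```bash
python3 - <<'E'
from h import *
np.set_printoptions(precision=1,suppress=True)
im,c=load('w7'); q=lambda *a:[(x/5+220-.4,y/5+90-.4) for x,y in a]
for p in ([(62,65),(192,65),(211,522),(90,523)],[(403,78),(538,78),(527,538),(405,538)]):
    w=ray(c,q(*p),.016)*1000; print(w[:,:2].tolist(),w[:,:2].mean(0),cv2.minAreaRect(w[:,:2].astype(np.float32)))
q=lambda *a:[(x/4.5-.4,y/4.5+70-.4) for x,y in a]
print("small top c",ray(c,q((338,483)),.041)*1000,"foot right edge",ray(c,q((508,455)),0)*1000,"wid",ray(c,q((283,483),(396,483)),.041)*1000)
hsv=cv2.cvtColor(im,cv2.COLOR_RGB2HSV); m=cv2.inRange(hsv,(100,100,20),(125,255,255)); k=max(cv2.findContours(m,0,1)[0],key=cv2.contourArea)
print(k[:,0].tolist()[::6]); print(ray(c,[(147,248),(272,249),(272,343)],.012)*1000)
move(.471,.156,.06,1.521)
E
```

```text
[[418.6006183121549, 80.91417205191861], [420.32081839706336, 105.4895546308112], [509.04821398977464, 100.85867574283202], [507.527337374626, 75.82685470201328]] [463.9  90.8] ((463.8243713378906, 90.88642120361328), (25.07782554626465, 89.16084289550781), 86.72579956054688)
[[425.4246306960082, 145.23014621665354], [427.2129584007826, 170.78573705876545], [516.9793321850094, 166.01633409389493], [515.2295993094806, 140.74691977760386]] [471.2 155.7] ((471.2020263671875, 155.62322998046875), (25.61447525024414, 90.32288360595703), 86.95864868164062)
small top c [[474.9 -69.4  41. ]] foot right edge [[476.4 -57.3   0. ]] wid [[474.1 -80.8  41. ]
 [475.7 -57.4  41. ]]
[[197, 313], [194, 319], [191, 325], [186, 329], [180, 329], [177, 335], [174, 341], [179, 342], [185, 342], [191, 342], [197, 343], [203, 343], [209, 343], [215, 343], [221, 343], [227, 343], [233, 343], [239, 343], [245, 343], [251, 343], [257, 343], [261, 341], [267, 341], [270, 337], [270, 331], [270, 325], [270, 319], [269, 314], [263, 314], [257, 314], [251, 313], [245, 313], [239, 313], [233, 313], [227, 313], [221, 313], [215, 313], [209, 313], [203, 313]]
[[562.5 -32.6  12. ]
 [573.3 106.   12. ]
 [699.3  95.5  12. ]]
mm [90.6 51.3 27.9] rv [-0. -0. -0.] rows 2.2 phi 1.521 rel neutral 1.2
```

Request:
arm_command(targets=[[123, 40, 51, 28, 0, 0, 0], [123, 60, 51, 31, 0, 0, 0], [123, 91, 51, 31, 0, 0, 0], [123, 91, 51, 31, 0, 0, 0], [123, 91, 51, 31, 0, 0, 0], [123, 91, 51, 31, 0, 0, 0], [123, 91, 51, 31, 0, 0, 0]])

```text
time: 10.0
ee_pos: [0.473, 0.1591, 0.0616]
eef_rot: [-0.484, 0.516, 0.483, 0.516]
ft_force: [-0.7, -0.6, -0.0]
width: 0.0464
```

```bash
python3 - <<'E'
from h import *
move(.4712,.1557,.0035,1.518); print(read_state()['width'], read_state()['ee_pos'])
im,c=shot('w8'); crop(im,180,130,400,300,3.5,'pics/w8c.png')
E
```

```text
mm [58.1  1.6 -3.5] rv [-0.013 -0.001  0.001] rows 1.2 phi 1.518 rel neutral 1.2
0.04635932186227613 [0.47298515 0.15913022 0.06163981]
w8 10.0 [0.473  0.1591 0.0616] [-0.7 -0.6 -0. ]
```

View pics/w8c.png

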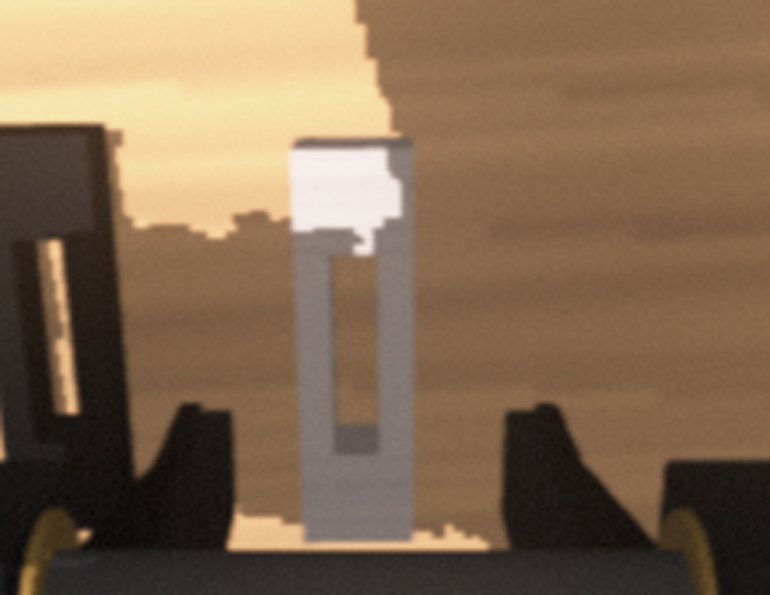

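Request:
arm_command(targets=[[123, 20, 1.6, -3.5, -0.013, 0, 0], [123, 40, 1.6, -3.5, -0.013, 0, 0], [123, 57, 1.6, -3.5, -0.013, 0, 0], [123, 57, 1.6, -3.5, -0.013, 0, 0], [123, 57, 1.6, -3.5, -0.013, 0, 0]])

```text
time: 10.55
ee_pos: [0.4703, 0.1556, 0.0039]
eef_rot: [-0.487, 0.513, 0.487, 0.512]
ft_force: [1.0, 0.7, -0.0]
width: 0.0451
```

Request:
arm_command(targets=[[255, 0, 0, 0, 0, 0, 0], [255, 0, 0, 0, 0, 0, 0], [255, 0, 0, 0, 0, 0, 0], [255, 0, 0, 0, 0, 0, 0], [255, 0, 0, 0, 0, 0, 0]], newtons=25)

```text
time: 11.05
ee_pos: [0.4702, 0.1558, 0.0037]
eef_rot: [-0.487, 0.513, 0.487, 0.512]
ft_force: [-1.1, -0.1, 6.4]
width: 0.0249
```

```bash
python3 - <<'E'
from h import *
s=read_state(); print(s['ee_pos'],phi_now(s))
# blue tray
t=np.radians(-5.3); c=np.array([.632,.0305]); 
for o in (26,-26): print(o, c+o/1000*np.array([-np.sin(t),np.cos(t)]))
E
```

```text
[0.47020853 0.15578743 0.00367961] 1.5190666099875483
26 [0.63440164 0.05638884]
-26 [0.62959836 0.00461116]
```

Request:
arm_command(targets=[[255, -5, 0, 0, 0, 0, 0], [255, -20, 0, 0, 0, 0, 0], [255, -50, 0, 0, 0, 0, 0], [255, -75, 0, 0, 0, 0, 0], [255, -75, 0, 0, 0, 0, 0], [255, -75, 0, 0, 0, 0, 0]])

```text
time: 11.65
ee_pos: [0.4698, 0.1557, 0.0781]
eef_rot: [-0.487, 0.513, 0.487, 0.512]
ft_force: [0.4, 0.0, -1.1]
width: 0.0248
```

```bash
python3 - <<'E'
from h import *
move(.6335,.0565,.079,1.479);print(read_state()['width'])
E
```

```text
mm [  -0.9 -168.6  -90.6] rv [ 0.04  -0.001 -0.001] rows 3.8 phi 1.479 rel neutral 1.39
0.024768642646346345
```

Request:
arm_command(targets=[[255, -1, -40, -20, 0, 0, 0], [255, -1, -80, -43, 0.02, 0, 0], [255, -1, -120, -65, 0.04, 0, 0], [255, -1, -155, -83, 0.04, 0, 0], [255, -1, -169, -91, 0.04, 0, 0], [255, -1, -169, -91, 0.04, 0, 0], [255, -1, -169, -91, 0.04, 0, 0], [255, -1, -169, -91, 0.04, 0, 0]])

```text
time: 12.45
ee_pos: [0.6328, 0.057, 0.0782]
eef_rot: [-0.476, 0.523, 0.477, 0.521]
ft_force: [0.0, -0.1, -2.0]
width: 0.0244
```

```bash
python3 - <<'E'
from h import *
move(.6335,.0565,.009,1.479);print(read_state()['width'])
shot('w9')
E
```

```text
mm [69.2 -0.9 -0.3] rv [ 0.001 -0.002 -0.003] rows 1.4 phi 1.479 rel neutral 1.39
0.024357945493954283
w9 12.45 [0.6328 0.057  0.0782] [ 0.  -0.1 -2. ]
```

View pics/w9.png

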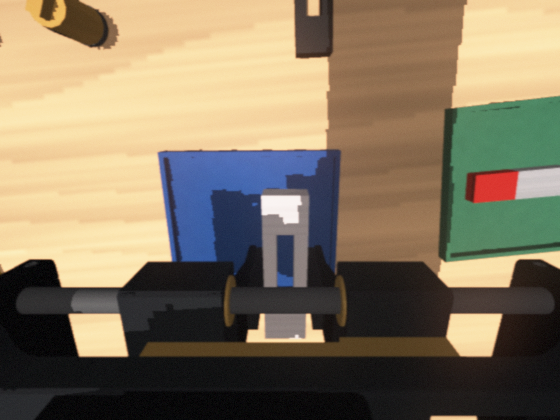

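```bash
python3 - <<'E'
from h import *
np.set_printoptions(precision=1,suppress=True)
im,c=load('w9')
print(ray(c,[(161,151),(340,151),(330,262)],.012)*1000, ray(c,[(262,190),(308,190)],.0905)*1000)
E
```

```text
[[564.7 -32.5  12. ]
 [577.1 103.8  12. ]
 [669.9  91.9  12. ]] [[585.   48.9  90.5]
 [587.2  72.9  90.5]]
```

Request:
arm_command(targets=[[255, 25, 0, 0, 0, -0.002, -0.003], [255, 50, 0, 0, 0, -0.002, -0.003], [255, 62, 0, 0, 0, -0.002, -0.003], [255, 67, 0, 0, 0, -0.002, -0.003], [255, 70, 0, 0, 0, -0.002, -0.003], [255, 70, 0, 0, 0, -0.002, -0.003], [255, 70, 0, 0, 0, -0.002, -0.003]])

```text
time: 13.2
ee_pos: [0.6346, 0.056, 0.0101]
eef_rot: [-0.477, 0.521, 0.476, 0.523]
ft_force: [-1.4, -0.3, -2.0]
width: 0.0249
```

Request:
arm_command(targets=[[255, 1.5, 0, 0, 0, 0, 0], [255, 2.5, 0, 0, 0, 0, 0], [255, 2.5, 0, 0, 0, 0, 0]])

```text
time: 13.5
ee_pos: [0.6344, 0.056, 0.0078]
eef_rot: [-0.477, 0.521, 0.476, 0.523]
ft_force: [-2.6, 0.9, 6.7]
width: 0.0246
```

Request:
arm_command(targets=[[138, 0, 0, 0, 0, 0, 0], [138, 0, 0, 0, 0, 0, 0], [138, 0, 0, 0, 0, 0, 0], [138, -10, 0, 0, 0, 0, 0], [138, -40, 0, 0, 0, 0, 0], [123, -70, 0, 0, 0, 0, 0], [123, -70, 0, 0, 0, 0, 0], [123, -70, 0, 0, 0, 0, 0]])

```text
time: 14.3
ee_pos: [0.6343, 0.056, 0.0778]
eef_rot: [-0.477, 0.521, 0.476, 0.524]
ft_force: [-0.7, 0.1, -0.1]
width: 0.0449
```

```bash
python3 - <<'E'
from h import *
move(.464,.0908,.06,1.518);print(read_state()['width'])
im,c=shot('w10'); crop(im,140,120,380,290,3,'pics/w10c.png')
E
```

```text
mm [ 17.1 172.9  19. ] rv [-0.039  0.001  0.004] rows 3.5 phi 1.518 rel neutral 1.32
0.04488795961673866
w10 14.3 [0.6343 0.056  0.0778] [-0.7  0.1 -0.1]
```

View pics/w10c.png

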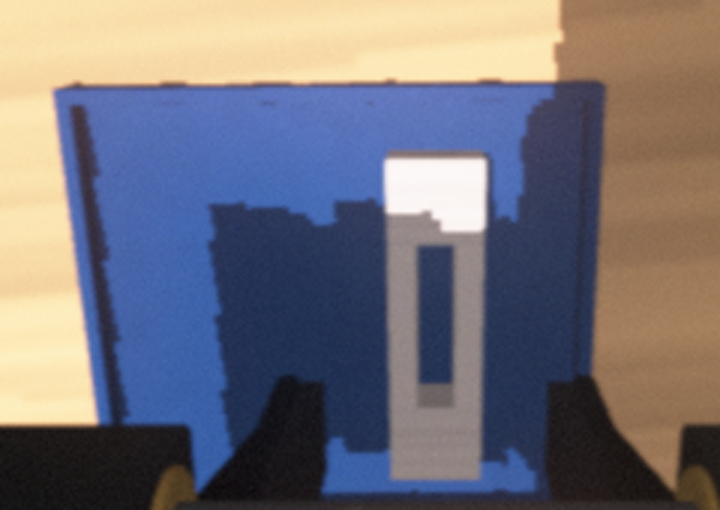

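Bright clamp is flat in the blue tray (crop 385–488 × 150–480). Next the black one.

Request:
arm_command(targets=[[123, 0, 60, 7, 0, 0, 0], [123, 10, 120, 13, -0.02, 0, 0], [123, 17, 160, 18, -0.039, 0, 0], [123, 17, 173, 19, -0.039, 0, 0.003], [123, 17, 173, 19, -0.039, 0, 0.003], [123, 17, 173, 19, -0.039, 0, 0.003], [123, 17, 173, 19, -0.039, 0, 0.003]])

```text
time: 15.05
ee_pos: [0.4641, 0.0904, 0.0592]
eef_rot: [-0.486, 0.513, 0.487, 0.513]
ft_force: [0.4, 0.4, 0.2]
width: 0.0451
```

```bash
python3 - <<'E'
from h import *
im,c=shot('w11'); crop(im,180,130,400,300,3.5,'pics/w11c.png')
move(.464,.0908,.0045,1.518);print(read_state()['width'])
E
```

```text
w11 15.05 [0.4641 0.0904 0.0592] [0.4 0.4 0.2]
mm [54.7  0.2  0.5] rv [-0.001 -0.    -0.001] rows 1.1 phi 1.518 rel neutral 1.32
0.04479497654111946
```

View pics/w11c.png

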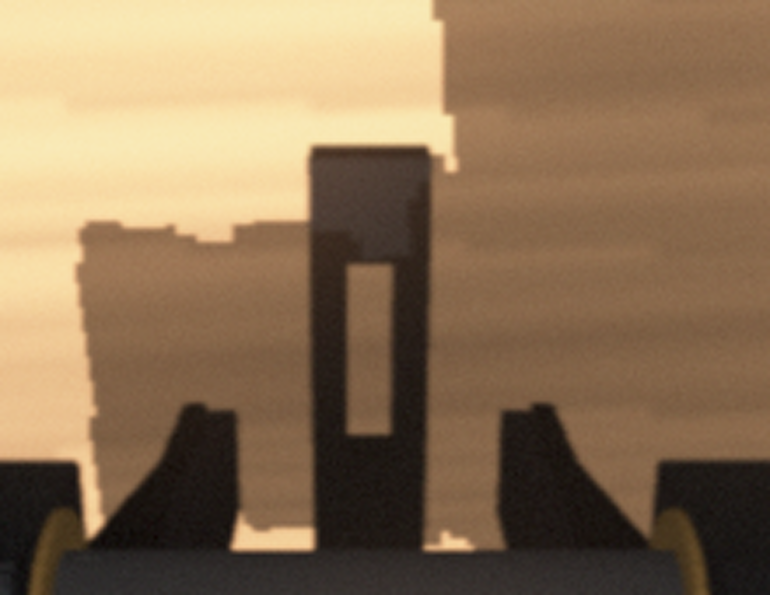

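Centred. Descend, grip, lift.

Request:
arm_command(targets=[[123, 20, 0, 0.5, 0, 0, 0], [123, 40, 0, 0.5, 0, 0, 0], [123, 55, 0, 0.5, 0, 0, 0], [123, 55, 0, 0.5, 0, 0, 0], [255, 55, 0, 0.5, 0, 0, 0], [255, 55, 0, 0.5, 0, 0, 0], [255, 55, 0, 0.5, 0, 0, 0], [255, 55, 0, 0.5, 0, 0, 0], [255, 55, 0, 0.5, 0, 0, 0]])

```text
time: 16.0
ee_pos: [0.4639, 0.0913, 0.005]
eef_rot: [-0.486, 0.513, 0.487, 0.513]
ft_force: [-0.5, -2.0, 6.2]
width: 0.0249
```

Request:
arm_command(targets=[[255, -5, 0, 0, 0, 0, 0], [255, -20, 0, 0, 0, 0, 0], [255, -50, 0, 0, 0, 0, 0], [255, -75, 0, 0, 0, 0, 0], [255, -75, 0, 0, 0, 0, 0], [255, -75, 0, 0, 0, 0, 0]])

```text
time: 16.6
ee_pos: [0.4632, 0.0914, 0.0792]
eef_rot: [-0.486, 0.513, 0.487, 0.513]
ft_force: [-0.8, 0.3, -2.9]
width: 0.0247
```

```bash
python3 - <<'E'
from h import *
move(.629,.0045,.08,1.479);print(read_state()['width'])
E
```

```text
mm [  -0.9 -170.2  -78. ] rv [ 0.039  0.001 -0.001] rows 3.7 phi 1.479 rel neutral 1.47
0.024692612759626
```

Request:
arm_command(targets=[[255, -1, -40, -18, 0, 0, 0], [255, -1, -80, -37, 0.02, 0, 0], [255, -1, -120, -55, 0.039, 0, 0], [255, -1, -155, -71, 0.039, 0, 0], [255, -1, -170, -78, 0.039, 0, 0], [255, -1, -170, -78, 0.039, 0, 0], [255, -1, -170, -78, 0.039, 0, 0], [255, -1, -170, -78, 0.039, 0, 0]])

```text
time: 17.4
ee_pos: [0.6277, 0.0051, 0.0791]
eef_rot: [-0.476, 0.523, 0.478, 0.522]
ft_force: [0.5, 0.0, -2.9]
width: 0.0249
```

```bash
python3 - <<'E'
from h import *
move(.629,.0045,.009,1.479);print(read_state()['width'])
shot('w12')
E
```

```text
mm [70.1 -1.5 -0.5] rv [ 0.001  0.    -0.003] rows 1.4 phi 1.479 rel neutral 1.47
0.02489913328456248
w12 17.4 [0.6277 0.0051 0.0791] [ 0.5  0.  -2.9]
```

View pics/w12.png

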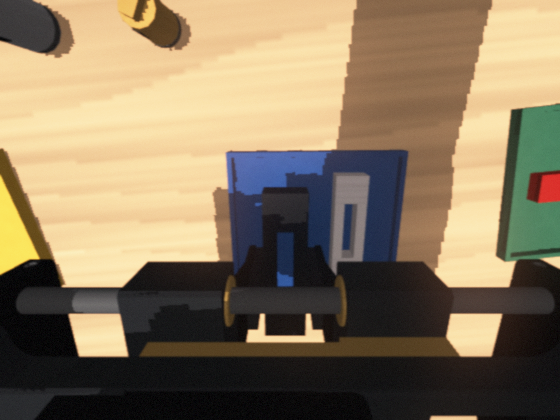

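Request:
arm_command(targets=[[255, 25, -1, 0, 0, 0, -0.003], [255, 50, -1, 0, 0, 0, -0.003], [255, 62, -1, 0, 0, 0, -0.003], [255, 66, -1, 0, 0, 0, -0.003], [255, 69, -1, 0, 0, 0, -0.003], [255, 70, -1, 0, 0, 0, -0.003], [255, 70, -1, 0, 0, 0, -0.003]])

```text
time: 18.15
ee_pos: [0.6305, 0.0043, 0.011]
eef_rot: [-0.477, 0.521, 0.476, 0.523]
ft_force: [0.0, -0.6, -1.3]
width: 0.0245
```

Request:
arm_command(targets=[[255, 1.5, 0, 0, 0, 0, 0], [255, 2.5, 0, 0, 0, 0, 0], [255, 2.5, 0, 0, 0, 0, 0]])

```text
time: 18.45
ee_pos: [0.6305, 0.0043, 0.0091]
eef_rot: [-0.477, 0.521, 0.476, 0.523]
ft_force: [-3.9, -0.3, 8.0]
width: 0.0245
```

Request:
arm_command(targets=[[138, 0, 0, 0, 0, 0, 0], [138, 0, 0, 0, 0, 0, 0], [138, 0, 0, 0, 0, 0, 0], [138, -10, 0, 0, 0, 0, 0], [138, -40, 0, 0, 0, 0, 0], [100, -85, 0, 0, 0, 0, 0], [80, -110, 0, 0, 0, 0, 0], [80, -110, 0, 0, 0, 0, 0], [80, -110, 0, 0, 0, 0, 0]])

```text
time: 19.35
ee_pos: [0.63, 0.0043, 0.1184]
eef_rot: [-0.477, 0.521, 0.476, 0.523]
ft_force: [-0.4, 0.3, -0.5]
width: 0.0583
```

```bash
python3 - <<'E'
from h import *
im,c=shot('w13')
E
```

```text
w13 19.35 [0.63   0.0043 0.1184] [-0.4  0.3 -0.5]
```

View pics/w13.png

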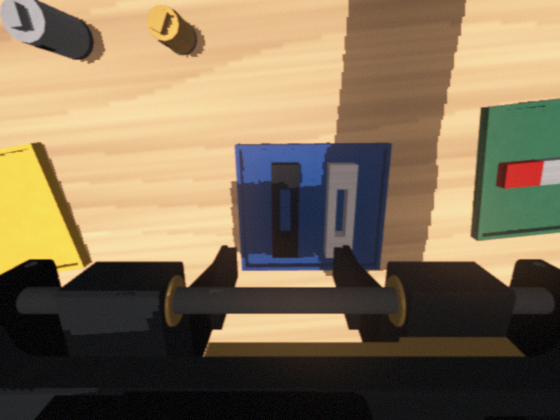

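```bash
python3 - <<'E'
from h import *
move(.54,-.25,.25,-.25)
E
```

```text
mm [-132.9   65.5 -261.5] rv [1.729e+00 1.000e-03 1.000e-03] rows 11.5 phi -0.25 rel neutral 0.18
```

Request:
arm_command(targets=[[0, -133, 65, -261, 1.73, 0, 0], [0, -133, 65, -261, 1.73, 0, 0], [0, -133, 65, -261, 1.73, 0, 0], [0, -133, 65, -261, 1.73, 0, 0], [0, -133, 65, -261, 1.73, 0, 0], [0, -133, 65, -261, 1.73, 0, 0], [0, -133, 65, -261, 1.73, 0, 0], [0, -133, 65, -261, 1.73, 0, 0], [0, -133, 65, -261, 1.73, 0, 0], [0, -133, 65, -261, 1.73, 0, 0]])

```text
time: 20.4
ee_pos: [0.5402, -0.2495, 0.2491]
eef_rot: [0.01, 0.707, -0.01, 0.707]
ft_force: [0.4, 0.6, -0.5]
width: 0.0869
```

```bash
python3 - <<'E'
from h import *
move(.54,-.25,.25,-.25)
E
```

```text
mm [-0.9 -0.5 -0.2] rv [ 0.223 -0.    -0.   ] rows 1.5 phi -0.25 rel neutral 0.18
```

Request:
arm_command(targets=[[0, 0, 0, 0, 0, 0, 0], [0, 0, 0, 0, 0, 0, 0], [0, 0, 0, 0, 0, 0, 0]])

```text
time: 20.7
ee_pos: [0.5406, -0.2496, 0.25]
eef_rot: [0.006, 0.707, -0.006, 0.708]
ft_force: [-0.3, 0.5, 0.8]
width: 0.0869
```

```bash
python3 - <<'E'
from h import *
im,c=shot('w14'); print(phi_now(read_state()))
E
```

```text
w14 20.7 [ 0.5406 -0.2496  0.25  ] [-0.3  0.5  0.8]
-0.018190813832567394
```

View pics/w14.png

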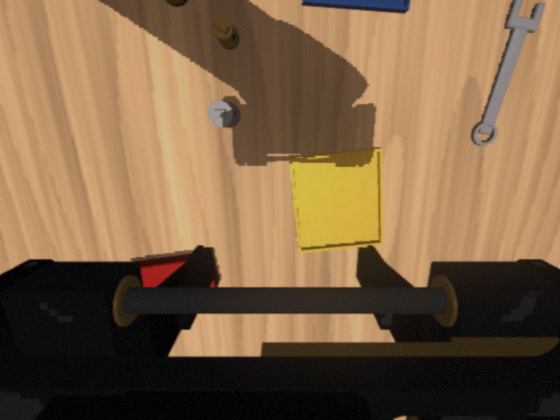

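```bash
python3 - <<'E'
from h import *
np.set_printoptions(precision=1,suppress=True)
im,c=load('w14')
w=ray(c,[(290,158),(382,149),(381,244),(301,251)],.012)*1000
print(w[:,:2],cv2.minAreaRect(w[:,:2].astype(np.float32)))
crop(im,190,0,290,140,5,'pics/w14c.png')
E
```

```text
[[ 548.7 -215.8]
 [ 671.6 -206.1]
 [ 681.1 -343.5]
 [ 563.3 -352.5]] ((615.5789184570312, -279.5696716308594), (123.32337951660156, 137.7305908203125), 4.507709503173828)
```

View pics/w14c.png

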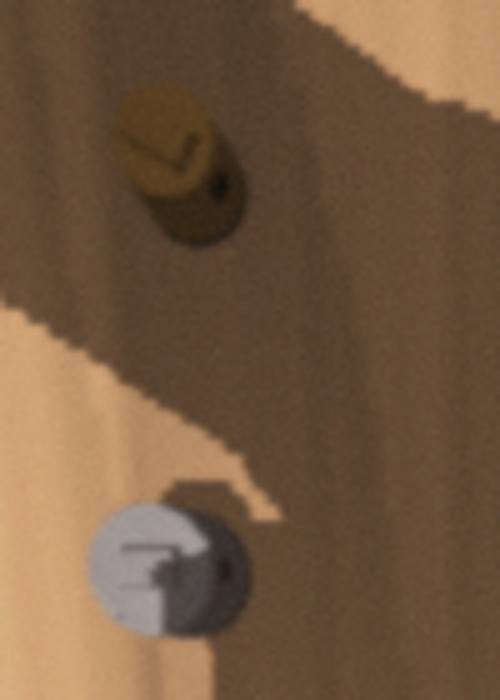

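```bash
python3 - <<'E'
from h import *
np.set_printoptions(precision=1,suppress=True)
im,c=load('w14'); q=lambda *a:[(x/5+190-.4,y/5-.4) for x,y in a]
print("grey",ray(c,q((152,569),(88,569),(216,569)),.051)*1000)
print("small",ray(c,q((162,141),(112,141),(213,141)),.041)*1000)
move(.47,-.17,.15,-.02)
E
```

```text
grey [[ 467.3 -158.4   51. ]
 [ 452.4 -158.1   51. ]
 [ 482.1 -158.6   51. ]]
small [[474.8 -68.5  41. ]
 [463.8 -68.3  41. ]
 [486.1 -68.7  41. ]]
mm [100.   78.3 -72.2] rv [ 0.  0. -0.] rows 2.9 phi -0.02 rel neutral 0.33
```

Request:
arm_command(targets=[[0, 0, 45, -36, 0, 0, 0], [0, 20, 90, -73, 0, 0, 0], [0, 70, 90, -73, 0, 0, 0], [0, 120, 90, -73, 0, 0, 0], [0, 140, 90, -73, 0, 0, 0], [0, 140, 90, -73, 0, 0, 0], [0, 140, 90, -73, 0, 0, 0]])

```text
time: 21.45
ee_pos: [0.4702, -0.1587, 0.1112]
eef_rot: [0.007, 0.706, -0.008, 0.708]
ft_force: [0.8, -0.9, 0.4]
width: 0.0867
```

```bash
python3 - <<'E'
from h import *
move(.4673,-.1585,.012,-.02)
im,c=shot('w15'); crop(im,150,50,420,300,2.6,'pics/w15c.png')
E
```

```text
mm [99.2  0.2 -3.1] rv [-0.001  0.002  0.001] rows 2.0 phi -0.02 rel neutral 0.31
w15 21.45 [ 0.4702 -0.1587  0.1112] [ 0.8 -0.9  0.4]
```

View pics/w15c.png

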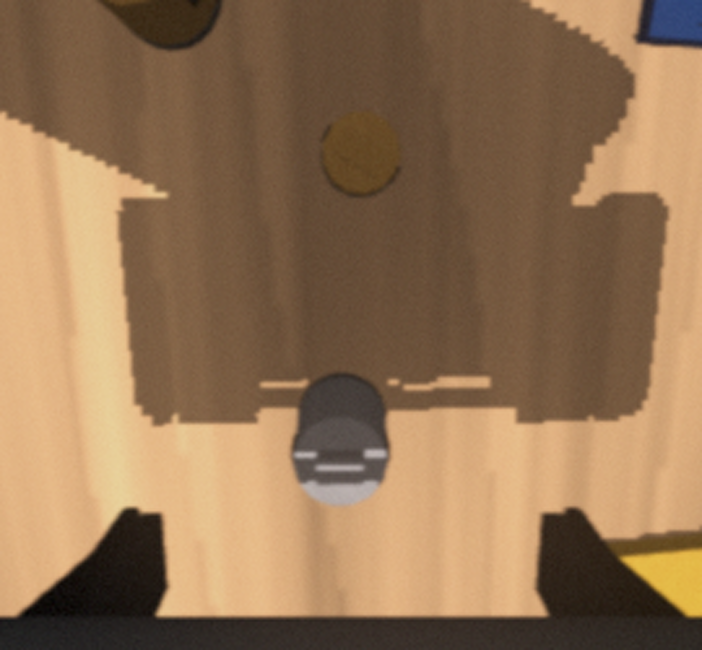

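```bash
python3 - <<'E'
from h import *
np.set_printoptions(precision=1,suppress=True)
im,c=load('w15'); q=lambda *a:[(x/2.6+150-.4,y/2.6+50-.4) for x,y in a]
print(ray(c,q((341,461)),.051)*1000,ray(c,q((361,153)),.041)*1000)
print(ray(c,q((341,373)),.0)*1000)
E
```

```text
[[ 467.2 -158.8   51. ]] [[475.1 -68.7  41. ]]
[[ 467.1 -143.     0. ]]
```

Request:
arm_command(targets=[[0, 20, 0, -3.2, 0, 0.002, 0.001], [0, 50, 0, -3.2, 0, 0.002, 0.001], [60, 80, 0, -3.2, 0, 0.002, 0.001], [100, 99, 0, -3.2, 0, 0.002, 0.001], [120, 99, 0, -3.2, 0, 0.002, 0.001], [130, 99, 0, -3.2, 0, 0.002, 0.001], [130, 99, 0, -3.2, 0, 0.002, 0.001]])

```text
time: 22.2
ee_pos: [0.4685, -0.1584, 0.0131]
eef_rot: [0.008, 0.706, -0.007, 0.708]
ft_force: [0.7, 0.0, 0.1]
width: 0.0548
```

Request:
arm_command(targets=[[140, 0, 0, 0, 0, 0, 0], [150, 0, 0, 0, 0, 0, 0], [255, 0, 0, 0, 0, 0, 0], [255, 0, 0, 0, 0, 0, 0], [255, 0, 0, 0, 0, 0, 0]], newtons=25)

```text
time: 22.7
ee_pos: [0.4671, -0.1581, 0.0116]
eef_rot: [0.008, 0.707, -0.007, 0.707]
ft_force: [-1.4, 0.7, 5.8]
width: 0.0299
```

Request:
arm_command(targets=[[255, -5, 0, 0, 0, 0, 0], [255, -20, 0, 0, 0, 0, 0], [255, -50, 0, 0, 0, 0, 0], [255, -75, 0, 0, 0, 0, 0], [255, -75, 0, 0, 0, 0, 0], [255, -75, 0, 0, 0, 0, 0]])

```text
time: 23.3
ee_pos: [0.4673, -0.158, 0.0869]
eef_rot: [0.008, 0.707, -0.007, 0.708]
ft_force: [0.1, -0.4, -1.8]
width: 0.03
```

```bash
python3 - <<'E'
from h import *
s=read_state();print(s['width'],s['ft_force'])
im,c=shot('w16'); crop(im,150,50,420,350,2,'pics/w16c.png')
im=camera('side'); crop(im,230,100,400,250,4,'pics/sd4.png')
move(.618,-.308,.088,.05)
E
```

```text
0.029962831982226074 [ 0.07911849 -0.42229679 -1.76570522]
w16 23.3 [ 0.4673 -0.158   0.0869] [ 0.1 -0.4 -1.8]
mm [  -2.6 -146.9  154.7] rv [-0.071 -0.001 -0.001] rows 4.3 phi 0.05 rel neutral 0.51
```

View pics/sd4.png

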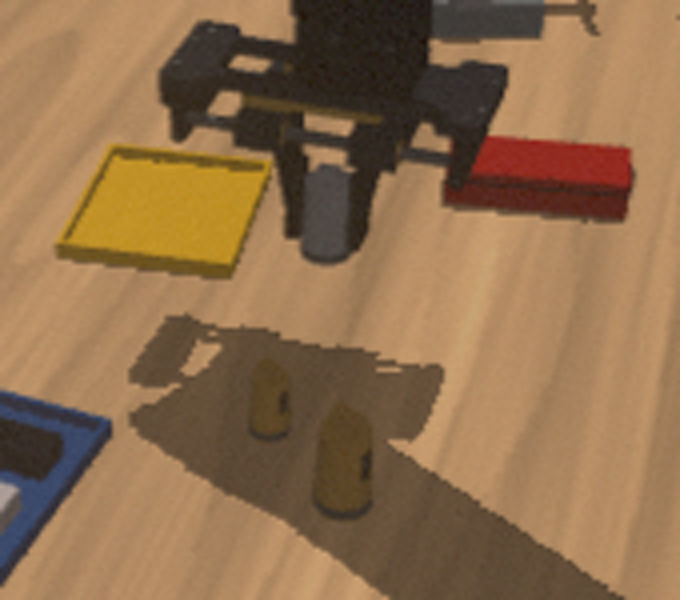

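Request:
arm_command(targets=[[255, -3, -35, 37, 0, 0, 0], [255, -3, -75, 78, 0, 0, 0], [255, -3, -110, 116, 0, 0, 0], [255, -3, -138, 145, 0, 0, 0], [255, -3, -147, 155, 0, 0, 0], [255, -3, -147, 155, 0, 0, 0], [255, -3, -147, 155, 0, 0, 0], [255, -3, -147, 155, 0, 0, 0]])

```text
time: 24.2
ee_pos: [0.6182, -0.3072, 0.0887]
eef_rot: [0.008, 0.707, -0.006, 0.707]
ft_force: [0.1, 0.6, -1.7]
width: 0.0304
```

```bash
python3 - <<'E'
from h import *
move(.618,-.308,.018)
im,c=shot('w17')
E
```

```text
mm [70.7 -0.9 -0.1] rv [-0.    -0.001 -0.002] rows 1.4 phi -0.02 rel neutral 0.44
w17 24.2 [ 0.6182 -0.3072  0.0887] [ 0.1  0.6 -1.7]
```

View pics/w17.png

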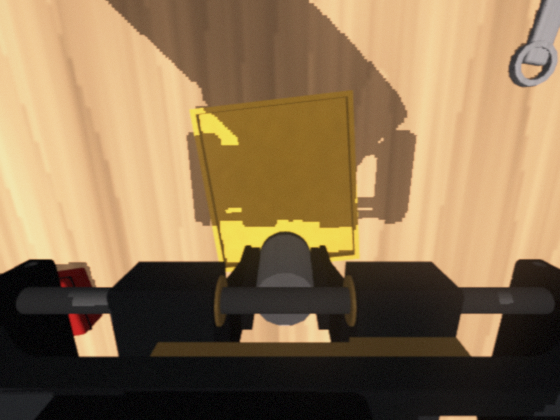

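```bash
python3 - <<'E'
from h import *
np.set_printoptions(precision=1,suppress=True)
im,c=load('w17')
print(ray(c,[(192,110),(352,93),(357,256)],.012)*1000)
E
```

```text
[[ 548.8 -216.3   12. ]
 [ 671.2 -206.7   12. ]
 [ 681.8 -342.    12. ]]
```

Request:
arm_command(targets=[[255, 25, 0, 0, 0, 0, 0], [255, 50, 0, 0, 0, 0, 0], [255, 62, 0, 0, 0, 0, 0], [255, 66, 0, 0, 0, 0, 0], [255, 69, 0, 0, 0, 0, 0], [255, 70, 0, 0, 0, 0, 0], [255, 70, 0, 0, 0, 0, 0]])

```text
time: 24.95
ee_pos: [0.6193, -0.3086, 0.02]
eef_rot: [0.008, 0.707, -0.007, 0.708]
ft_force: [-0.4, -0.1, -1.0]
width: 0.0304
```

Request:
arm_command(targets=[[255, 1.5, 0, 0, 0, 0, 0], [255, 2.5, 0, 0, 0, 0, 0], [255, 3.5, 0, 0, 0, 0, 0], [255, 3.5, 0, 0, 0, 0, 0]])

```text
time: 25.35
ee_pos: [0.6189, -0.3084, 0.0158]
eef_rot: [0.008, 0.707, -0.007, 0.707]
ft_force: [-0.5, 0.9, -0.4]
width: 0.0304
```

Request:
arm_command(targets=[[255, 0.7, 0, 0, 0, 0, 0], [255, 1.2, 0, 0, 0, 0, 0], [255, 1.2, 0, 0, 0, 0, 0]])

```text
time: 25.65
ee_pos: [0.619, -0.3084, 0.0156]
eef_rot: [0.008, 0.707, -0.007, 0.707]
ft_force: [-4.1, 3.1, 9.3]
width: 0.0302
```

Contact (9 N). Release slowly and rise.

Request:
arm_command(targets=[[155, 0, 0, 0, 0, 0, 0], [145, 0, 0, 0, 0, 0, 0], [130, 0, 0, 0, 0, 0, 0], [100, 0, 0, 0, 0, 0, 0], [80, 0, 0, 0, 0, 0, 0], [60, -10, 0, 0, 0, 0, 0], [60, -50, 0, 0, 0, 0, 0], [60, -95, 0, 0, 0, 0, 0], [60, -110, 0, 0, 0, 0, 0], [60, -110, 0, 0, 0, 0, 0]])

```text
time: 26.65
ee_pos: [0.6202, -0.3095, 0.1283]
eef_rot: [0.007, 0.705, -0.008, 0.709]
ft_force: [0.1, 0.5, -0.0]
width: 0.0664
```

```bash
python3 - <<'E'
from h import *
move(.475,-.0687,.12,-.02)
im=camera('side'); crop(im,230,100,400,250,4,'pics/sd5.png')
E
```

```text
mm [   7.3  237.7 -150.3] rv [-0.001  0.005  0.001] rows 5.6 phi -0.02 rel neutral 0.12
```

View pics/sd5.png

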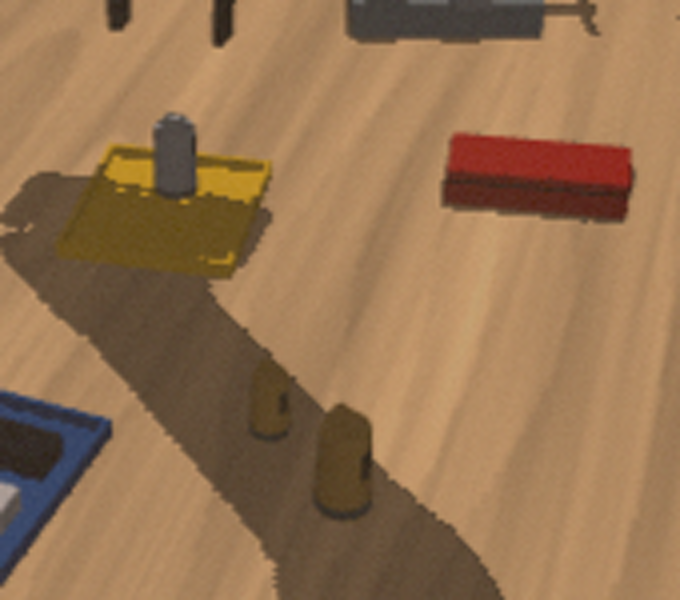

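Request:
arm_command(targets=[[80, 7, 45, -28, 0, 0.003, 0], [80, 7, 90, -57, 0, 0.003, 0], [80, 7, 135, -85, 0, 0.003, 0], [80, 7, 180, -114, 0, 0.003, 0], [80, 7, 220, -140, 0, 0.003, 0], [80, 7, 238, -150, 0, 0.003, 0], [80, 7, 238, -150, 0, 0.003, 0], [80, 7, 238, -150, 0, 0.003, 0], [80, 7, 238, -150, 0, 0.003, 0]])

```text
time: 27.6
ee_pos: [0.474, -0.0683, 0.1174]
eef_rot: [0.008, 0.708, -0.008, 0.706]
ft_force: [0.8, -0.3, 0.4]
width: 0.0598
```

```bash
python3 - <<'E'
from h import *
im,c=shot('w18'); crop(im,150,50,420,300,2.6,'pics/w18c.png')
move(.475,-.0687,.008,-.02); print(read_state()['width'])
E
```

```text
w18 27.6 [ 0.474  -0.0683  0.1174] [ 0.8 -0.3  0.4]
mm [ 1.094e+02 -1.000e-01  1.400e+00] rv [-0.003 -0.003  0.   ] rows 2.2 phi -0.02 rel neutral 0.12
0.05953479807514136
```

View pics/w18c.png

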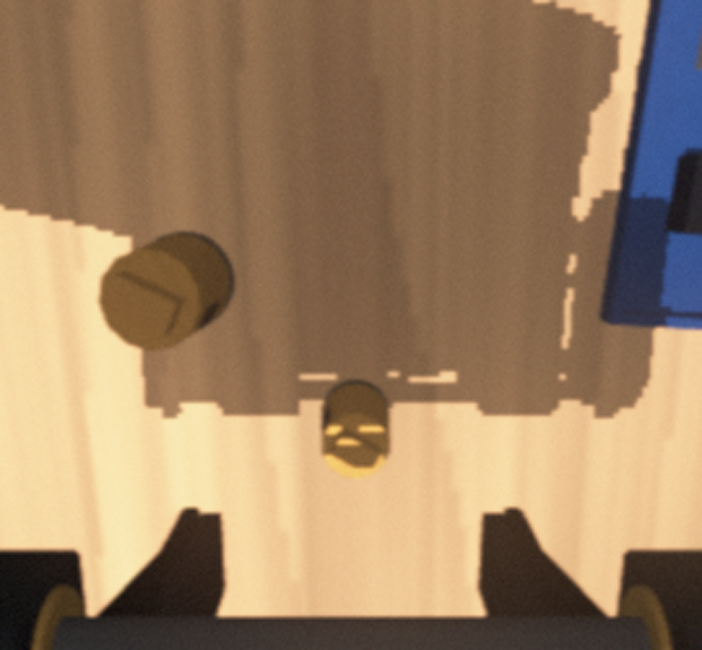

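Request:
arm_command(targets=[[80, 25, 0, 1.4, 0, -0.002, 0], [80, 60, 0, 1.4, 0, -0.002, 0], [100, 90, 0, 1.4, 0, -0.002, 0], [120, 108, 0, 1.4, 0, -0.002, 0], [140, 108, 0, 1.4, 0, -0.002, 0], [150, 108, 0, 1.4, 0, -0.002, 0], [155, 108, 0, 1.4, 0, -0.002, 0]])

```text
time: 28.35
ee_pos: [0.4759, -0.0678, 0.0107]
eef_rot: [0.008, 0.707, -0.007, 0.707]
ft_force: [-0.2, 0.4, 1.2]
width: 0.0363
```

Request:
arm_command(targets=[[165, 0, 0, 0, 0, 0, 0], [175, 0, 0, 0, 0, 0, 0], [255, 0, 0, 0, 0, 0, 0], [255, 0, 0, 0, 0, 0, 0], [255, 0, 0, 0, 0, 0, 0], [255, 0, 0, 0, 0, 0, 0]], newtons=20)

```text
time: 28.95
ee_pos: [0.4752, -0.0671, 0.01]
eef_rot: [0.008, 0.707, -0.007, 0.707]
ft_force: [-0.7, 0.3, 6.7]
width: 0.0231
```

Request:
arm_command(targets=[[255, -5, 0, 0, 0, 0, 0], [255, -20, 0, 0, 0, 0, 0], [255, -50, 0, 0, 0, 0, 0], [255, -85, 0, 0, 0, 0, 0], [255, -85, 0, 0, 0, 0, 0], [255, -85, 0, 0, 0, 0, 0]])

```text
time: 29.55
ee_pos: [0.4753, -0.067, 0.0949]
eef_rot: [0.008, 0.707, -0.007, 0.707]
ft_force: [-0.3, -0.3, -1.7]
width: 0.0235
```

```bash
python3 - <<'E'
from h import *
move(.6137,-.249,.095,-.02); print(read_state()['width'])
im=camera('side'); crop(im,230,100,400,250,4,'pics/sd6.png')
E
```

```text
mm [  -0.4 -179.1  142.1] rv [-0.001  0.    -0.002] rows 4.6 phi -0.02 rel neutral 0.37
0.023499588791816118
```

View pics/sd6.png

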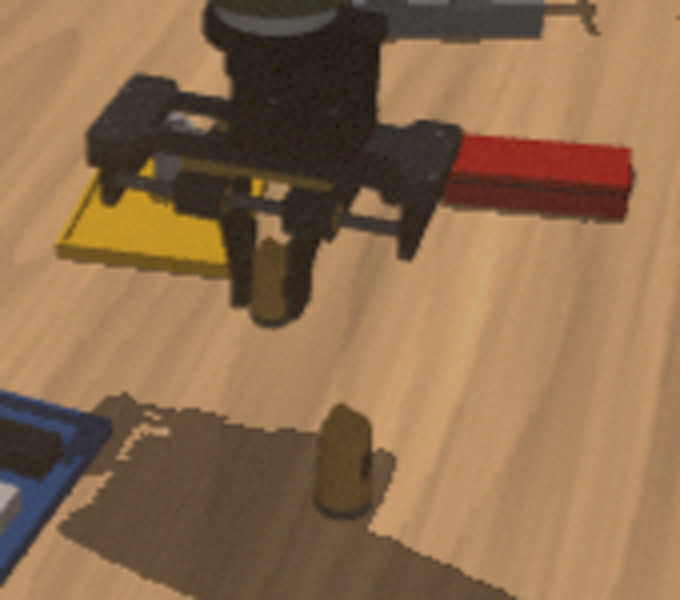

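Request:
arm_command(targets=[[255, 0, -40, 32, 0, 0, 0], [255, 0, -80, 64, 0, 0, 0], [255, 0, -120, 95, 0, 0, 0], [255, 0, -155, 123, 0, 0, 0], [255, 0, -175, 139, 0, 0, 0], [255, 0, -179, 142, 0, 0, -0.002], [255, 0, -179, 142, 0, 0, -0.002], [255, 0, -179, 142, 0, 0, -0.002], [255, 0, -179, 142, 0, 0, -0.002]])

```text
time: 30.5
ee_pos: [0.6129, -0.2477, 0.094]
eef_rot: [0.007, 0.708, -0.007, 0.707]
ft_force: [0.8, -0.3, -1.8]
width: 0.0234
```

```bash
python3 - <<'E'
from h import *
move(.6137,-.249,.018,-.02); print(read_state()['width'])
shot('w19')
E
```

```text
mm [76.  -1.3  0.9] rv [ 0.    -0.001 -0.   ] rows 1.5 phi -0.02 rel neutral 0.37
0.023428799261859642
w19 30.5 [ 0.6129 -0.2477  0.094 ] [ 0.8 -0.3 -1.8]
```

View pics/w19.png

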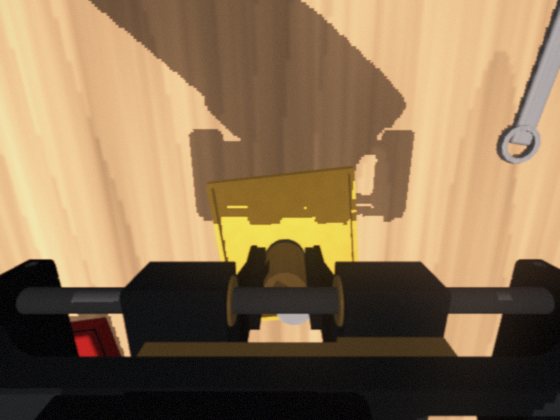

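Request:
arm_command(targets=[[255, 25, 0, 0, 0, 0, 0], [255, 50, 0, 0, 0, 0, 0], [255, 65, 0, 0, 0, 0, 0], [255, 72, 0, 0, 0, 0, 0], [255, 76, 0, 0, 0, 0, 0], [255, 76, 0, 0, 0, 0, 0], [255, 76, 0, 0, 0, 0, 0]])

```text
time: 31.25
ee_pos: [0.6137, -0.2496, 0.0193]
eef_rot: [0.007, 0.707, -0.008, 0.707]
ft_force: [0.1, -0.8, -0.9]
width: 0.023
```

Request:
arm_command(targets=[[255, 1, 0, 0, 0, 0, 0], [255, 2, 0, 0, 0, 0, 0], [255, 2, 0, 0, 0, 0, 0]])

```text
time: 31.55
ee_pos: [0.6132, -0.2493, 0.0165]
eef_rot: [0.007, 0.707, -0.008, 0.707]
ft_force: [0.1, 0.2, -1.2]
width: 0.023
```

Request:
arm_command(targets=[[255, 1, 0, 0, 0, 0, 0], [255, 2, 0, 0, 0, 0, 0], [255, 2.5, 0, 0, 0, 0, 0], [255, 2.5, 0, 0, 0, 0, 0]])

```text
time: 31.95
ee_pos: [0.6132, -0.2494, 0.0142]
eef_rot: [0.007, 0.707, -0.008, 0.707]
ft_force: [-1.9, 0.8, 2.7]
width: 0.0233
```

Light contact. Release and rise.

Request:
arm_command(targets=[[178, 0, 0, 0, 0, 0, 0], [165, 0, 0, 0, 0, 0, 0], [150, 0, 0, 0, 0, 0, 0], [125, 0, 0, 0, 0, 0, 0], [110, 0, 0, 0, 0, 0, 0], [100, -10, 0, 0, 0, 0, 0], [100, -50, 0, 0, 0, 0, 0], [100, -95, 0, 0, 0, 0, 0], [100, -140, 0, 0, 0, 0, 0], [100, -160, 0, 0, 0, 0, 0]])

```text
time: 32.95
ee_pos: [0.6144, -0.2504, 0.1794]
eef_rot: [0.007, 0.705, -0.009, 0.709]
ft_force: [0.1, -0.1, 0.3]
width: 0.053
```

```bash
python3 - <<'E'
from h import *
move(.46,-.25,.30,-.02)
E
```

```text
mm [-121.3   -3.3 -153.9] rv [-0.002  0.005  0.003] rows 3.9 phi -0.02 rel neutral 0.48
```

Request:
arm_command(targets=[[100, -120, -3, -154, 0, 0, 0], [100, -120, -3, -154, 0, 0, 0], [100, -120, -3, -154, 0, 0, 0], [100, -120, -3, -154, 0, 0, 0], [100, -120, -3, -154, 0, 0, 0], [100, -120, -3, -154, 0, 0, 0]])

```text
time: 33.55
ee_pos: [0.4594, -0.2489, 0.2954]
eef_rot: [0.008, 0.706, -0.007, 0.708]
ft_force: [0.8, 1.2, 0.5]
width: 0.0528
```

```bash
python3 - <<'E'
from h import *
im=camera('side'); crop(im,100,100,420,340,2.4,'pics/sdF.png')
im=camera('scene'); crop(im,180,100,400,350,2.4,'pics/scF.png')
shot('w20')
E
```

```text
w20 33.65 [ 0.4598 -0.2482  0.2936] [ 0.6  0.1 -0.7]
```

View pics/sdF.png

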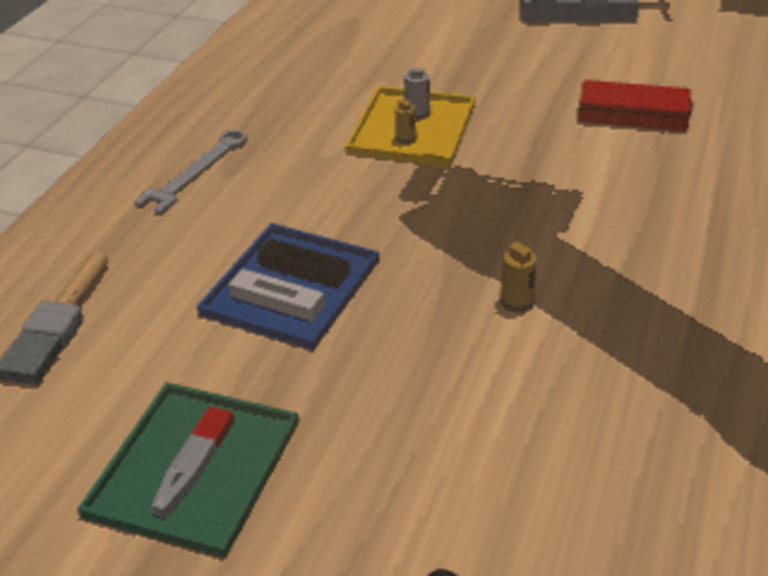

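View pics/scF.png

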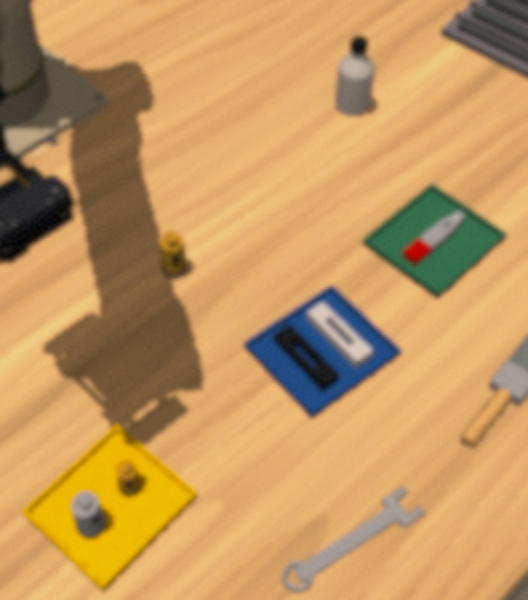

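View pics/w20.png

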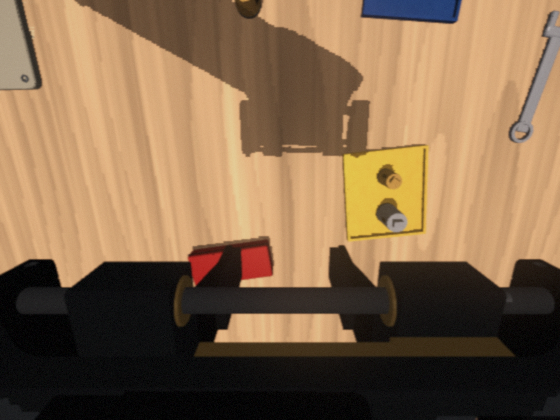

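All five pieces are in their trays: drift (side crop 195,460), clamps (275,295) and (303,262), sleeves (405,122) and (416,92). The oversized brass look-alike, bottle and case have not moved. Letting the arm settle, then handing in.

Request:
arm_command(targets=[[100, 0, 0, 0, 0, 0, 0], [100, 0, 0, 0, 0, 0, 0], [100, 0, 0, 0, 0, 0, 0]])

```text
time: 34.0
ee_pos: [0.4595, -0.2489, 0.2935]
eef_rot: [0.007, 0.708, -0.008, 0.706]
ft_force: [-0.0, 0.4, 0.2]
width: 0.053
```

```bash
python3 -c "
from bench import *
print(close_job())"
```

```text
the job is handed in; nothing more can be done
None
```

All five pieces are in their trays, and I handed the job in at 34 s of the 136 s limit; no verdict comes back.

**What I did:** I lifted the drift straight up and laid it in the green tray first. Then I put the bright and the black clamp side by side in the blue tray, and the grey and the small brass sleeve in the yellow tray. I took the brass post whose top measured about 23 mm across and left the larger look-alike (about 30 mm) where it stood.

**Last checks:**
- **Trays:** the final side and scene pictures show the drift and both clamps flat, both sleeves upright, and nothing on a lip or stacked.
- **Clamps:** after the drift came off, they measured within about 1 mm of their earlier positions.
- **Left alone:** the oil bottle and the drill case look undisturbed by eye; I did not measure their positions again.
- **Forces:** the largest wrist reading reported was about 9 N, when setting down the grey sleeve.

**Disagreement:** the scene and side cameras gave tray positions about 10 to 20 mm apart. I placed everything from the wrist camera, whose repeated views agreed within about 3 mm.

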